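# Weigh a clay loom weight on the spring scale

### The job

Weigh the red clay loom weight: lift it out of the finds tray, ease it by its hole onto the hook of the spring scale without letting it drop, and let go, so that the scale alone carries it. When it has stopped bobbing and swinging, twist the record switch clockwise to its stop and let it spring back to store the reading. Leave the red weight hanging, and do not disturb the other two loom weights, the bone or the caliper.

Things in the scene. Friction and masses are not known exactly. Their poses are not given: they have to be found in the camera images.
- red_center (a point): Centre (half-way up) of the red-brown clay loom weight, the thing to weigh: a solid square pyramid stump 120 mm high, 66 mm square at the foot, 44 mm at the top, sides tapering evenly (50 mm wide 88 mm up), 0.4 to 0.85 kg. Stands upright in the red tray, in any of its three places. z up; a round hole 24 mm across runs right through it along x, its centre 92 mm above the foot.
- red_weight: The same red loom weight; this origin is the centre of its foot. Same axes.
- red_hole (a point): Middle of the hole through the red loom weight, 92 mm above its foot, 28 mm below its top. The hole runs along x and is 50 mm long; a dark line scratched across the top runs the same way. The weight may be hung either way round; hung, this point lies about 8 mm below the hook seat.
- hook_seat (a point): Middle of the hook's level seat, on the centre line of its 7 mm steel bar, 235 mm above the table unloaded. The hook is a C open to -x and does not turn: the bar runs level along x from -28 to +36 mm, its tip at -38 mm is turned up by 6 mm, the back of the C is at x = +45 mm. The weight is threaded on by moving it along +x, level, the tip going through its hole, then lowered. z up.
- scale_hook (a joint): How far the hook is pulled down (m): 0 unloaded, stop at 0.066. Spring: 60 mm per kilogram (163.5 N/m), lightly damped, so a weight let go early bobs. A red pointer on the scale's case shows it.
- stand: Fixed weighing stand, origin on the table straight below the hook seat, axes as the hook's. Foot plate 16 mm thick from x = -40 to +170 mm, 140 mm wide; upright rod 16 mm thick, 616 mm high at x = +130 mm; cross rod at the top. The C's top returns at 85 mm to a thin rod straight above the seat; from 105 mm above the seat up is the scale's case, 22 mm along x, 50 mm along y.
- switch_grip (a point): Middle of the black bar grip of the record switch, 13 mm below its top, on the turning axis. The bar is 66 mm long along x, 14 mm wide along y, 34 mm high, its top 96 mm above the table, its underside at 62 mm on a collar of 12 mm radius; it stands on a fixed grey console 100 x 80 x 50 mm. Axes turn with the bar.
- record_switch (a joint): Turn of the record switch (rad), growing clockwise seen from above: 0 at rest, stop at 1.047 (60 degrees). A spring turns it back to 0 when released (0.03 N m at rest, 0.16 N m at the stop).
- console: Fixed grey console of the record switch, 100 mm along x, 80 mm along y, 50 mm high, origin under its centre.
- tray: Fixed red finds tray, 150 mm along x by 340 mm along y, floor 4 mm thick, rim 20 mm high, origin under its centre. The three loom weights stand in a row along y, about 110 mm apart.
- grey_center (a point): Centre of the dark grey loom weight, a bystander of the same shape, 102 mm high, 56 mm square at the foot, 37 mm at the top. Must stay as it stands.
- buff_center (a point): Centre of the buff (pale sand) loom weight, a bystander, same size as the grey one. Must stay as it stands.
- bone_center (a point): Middle of a tan bone, 200 mm long along x, 85 mm wide and 50 mm high, lying on the table. A bystander.
- caliper_center (a point): Middle of a steel caliper with a black slide, 200 mm long along x, jaws reaching 48 mm to -y, 12 mm high, lying flat on the table. A bystander.
- cartons: Fixed stack of two specimen cartons, 107 mm along x, 84 mm along y, 149 mm high, origin under its centre.
Not all that is in view belongs to the job. Leave any green, purple or yellow look-alike of the red_weight alone.

How it is judged:
By the outcome, as a careful person would: the job done as asked, in the order asked, and still so for the second after the job is handed in, with the robot touching nothing.
It also fails if it takes over 72 s, if anything falls off the work surface, if the arm or the gripper's body presses on something with over 40 N, if the wrist force passes 120 N, or if a joint passes its speed limit or range.

### The arm

A 6-joint arm with a two-finger parallel gripper is mounted at the origin on the work surface. World frame = base frame: x ahead of the robot, y to its left, z up, the work surface at z = 0. Lengths are in m, angles in rad, forces in N, time in s.
With the tool pointing down it reaches from about 0.275 to 0.85 m from the base axis. Payload 5.2 kg.
Tool frame: the origin (TCP) lies at the very end of the fingers, on their centre line; the grasp point (between the pads) lies 19 mm behind it; z points along the fingers, y is the direction in which the jaws open and shut (so a half turn about z gives the same grasp; the last joint's range is limited). The gripper opens to 85 mm and grips with 20 to 120 N. Pads are 22 mm wide; open, the fingers measure 114 mm over their backs; the gripper's body (76 mm by 85 mm) begins 54 mm behind the grasp point. The pads swing forward as they close: fully open they stand 13 mm farther back than shut.
Start: joints at [1.124, 0.259, 1.535, -0, 1.348, -0.203], TCP at [0.133, 0.534, 0.231] pointing down, gripper open.
Joint ranges: [-3.14, 3.14], [-0.91, 2.08], [0.19, 2.58], [-1.22, 4.36], [0.22, 2.71], [-3.12, 3.12]. Speed limits (rad/s): [2.57, 2.57, 3.14, 3.14, 3.14, 3.14].

### API

Orientations are given as a rotation vector (axis times angle).
In Python, from workcell import robot, eyes gives the robot as it stands. The module is installed in compiled form; this text tells all that it offers.
- The arm moves only by the shell command python3 -m pendant 'ROWS'. ROWS is JSON, a list of rows, each a list of 3 entries, a list of its own where there are three numbers: the shift along the tool's x, y, z in m, then the turn, a rotation vector about the tool's x, y, z in rad, then the closure, from 0 (fully open) to 1 (shut). A call has 1 to 8 rows; each row shifts and turns the commanded pose from where the row before left it, along the tool's axes as they then stand; what a row does not reach is not made up. A row lasts 1/10 s, in which the tool goes at most 50 mm and 8.59 degrees, less where a joint would pass 70% of its speed; a pose out of reach is approached as far as the arm can. A call with a gripper value outside its range is refused whole. The fingers move at their own pace and stop on an object; the grip force is fixed at half the most. Time passes only in rows, so rows that do not move let the fingers close. It gives the time, the measured TCP pose, the force and the opening at its end, in the units of the state.
- robot.read_state(): the state, without advancing time (a new reading comes with each control period).
- eyes.grab_frame(name): name is "side" or "top"; returns (picture, depth): 384x512x3 uint8, red, green, blue; 384x512 float32, m along the optical axis (not along the pixel's ray), 0 where there is no reading.
- eyes.get_calibration(name): a dict with "camera_matrix" (3x3 intrinsics, pixels), "view" (4x4, takes a point from world to camera coordinates). Camera axes: x right, y up, looking along -z (the intrinsics and any distortion apply to the point x, -y, -z); pixel columns grow to the right and rows downward; lengths in m; the calibration is good to about 2 mm. A picture is of the moment at which its call begins. get_calibration takes no time and is no camera call.
- robot.job_done(): hands the job in, once; it reports no verdict.
The state is a dict: "clock": time; "joint_positions": joint angles; "joint_velocities": joint speeds; "tau": joint torques, N m; "ee_pos": TCP position; "tcp_rot": TCP orientation; "contact_force": force on the tool from outside, world axes, zero at the start; "wrist_torque": the same for the moment, N m; "width": opening from 0.0 (shut) to 1.0 (fully open).
Only numpy, scipy, OpenCV 4.12 (cv2) and the standard library are available. Lean on these libraries where they do the work, as an engineer would, in place of code of your own. Each camera call takes 0.05 s, during which the arm holds its last target.

## Working session

There is one attempt and no reset: what is moved stays moved. The work goes in short steps, Python scripts to look and compute and a shell command to move; the robot and the scene stay as the last step left them, time stands still between calls to the robot, and variables do not carry over. Pictures are saved under pics/ and viewed, and the job is handed in when it is done.

```bash
mkdir -p pics; cat > h.py <<'E'
import numpy as np, cv2
from workcell import robot, eyes
def cal(n):
    c=eyes.get_calibration(n); return np.array(c["camera_matrix"]),np.array(c["view"]),c
def grab(n,f=None):
    p,d=eyes.grab_frame(n)
    if f: cv2.imwrite('pics/'+f,p[...,::-1]); np.savez('pics/'+f+'.npz',p=p,d=d)
    return p,d
def ray(n,u,v):
    K,V,_=cal(n); a=np.linalg.inv(K)@[u,v,1]; a=np.array([a[0],-a[1],-a[2]])
    R=V[:3,:3]; o=-R.T@V[:3,3]; return o,R.T@a
def plane(n,u,v,z):
    o,d=ray(n,u,v); return o+d*(z-o[2])/d[2]
def pts(n,d):
    K,V,_=cal(n); h,w=d.shape; u,v=np.meshgrid(np.arange(w),np.arange(h))
    a=np.stack([(u-K[0,2])/K[0,0]*d,-(v-K[1,2])/K[1,1]*d,-d],-1)
    return (a-V[:3,3])@V[:3,:3]
def proj(n,P):
    K,V,_=cal(n); c=V[:3,:3]@P+V[:3,3]; q=K@[c[0],-c[1],-c[2]]; return q[:2]/q[2]
E
python3 - <<'E'
from h import *
for n in ("top","side"):
    K,V,c=cal(n); print(n,K,V,[k for k in c]); p,d=grab(n,n+'0.png'); print(-V[:3,:3].T@V[:3,3])
s=robot.read_state(); print(s)
E
```

```text
top [[351.23413768   0.         255.4069487 ]
 [  0.         351.23413768 189.82518116]
 [  0.           0.           1.        ]] [[-0.02479685 -0.99925638 -0.02952634  0.06904099]
 [ 0.98828864 -0.02895174  0.14982443 -0.54270157]
 [-0.15056785 -0.02546537  0.98827164 -0.98680026]
 [ 0.          0.          0.          1.        ]] ['camera_matrix', 'view']
[0.38947739 0.02814825 1.05857519]
side [[461.82428944   0.         253.73770226]
 [  0.         461.82428944 193.16748272]
 [  0.           0.           1.        ]] [[ 0.90356076 -0.42791774 -0.02154898 -0.45439389]
 [ 0.25248671  0.4911508   0.83367941 -0.28762012]
 [-0.34616242 -0.75872083  0.55182813 -1.03642928]
 [ 0.          0.          0.          1.        ]] ['camera_matrix', 'view']
[ 0.12441988 -0.83953884  0.80192208]
{'clock': 0.1, 'joint_positions': array([ 1.12417897e+00,  2.59245771e-01,  1.53596652e+00, -5.75956482e-06,
        1.34802344e+00, -2.02795477e-01]), 'joint_velocities': array([-7.59430015e-04,  9.16706971e-05, -4.00358959e-03,  1.45351987e-03,
       -3.65490331e-04, -6.41816051e-04]), 'tau': array([ 3.56300559e-03, -4.46972537e+01, -2.91244018e+01,  8.41924759e-06,
        6.27908885e-03, -5.20700965e-06]), 'ee_pos': array([0.13254309, 0.5332976 , 0.2305738 ]), 'tcp_rot': array([-3.81981314e-01, -3.11776022e+00,  2.44848262e-03]), 'contact_force': array([ 0.0036484 , -0.41905222,  0.11179572]), 'wrist_torque': array([ 0.00427337,  0.00409744, -0.02531813]), 'width': 0.995772159154942}
```

View pics/top0.png

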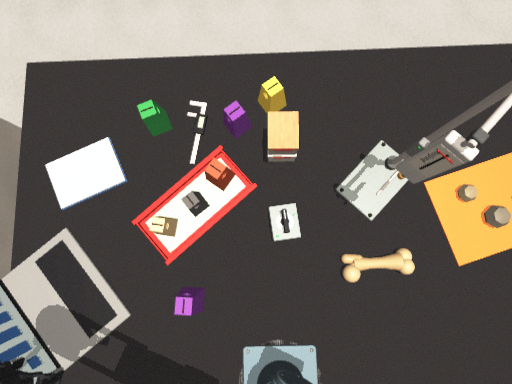

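View pics/side0.png

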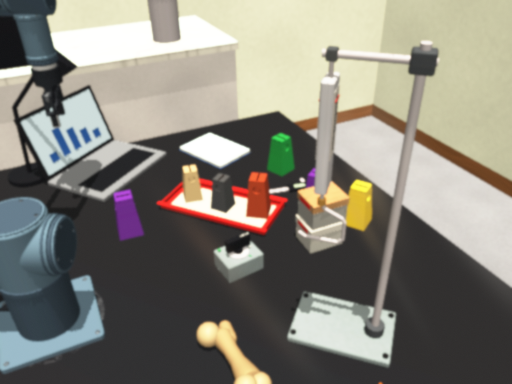

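```bash
python3 - <<'E'
import cv2,numpy as np
t=cv2.imread('pics/top0.png'); s=cv2.imread('pics/side0.png')
a=cv2.resize(t[130:270,125:325],None,fx=4,fy=4,interpolation=cv2.INTER_CUBIC); cv2.imwrite('pics/c1.png',a)
a=cv2.resize(s[40:375,270:460],None,fx=1.75,fy=1.75,interpolation=cv2.INTER_CUBIC)
b=cv2.resize(t[60:230,320:520],None,fx=2,fy=2,interpolation=cv2.INTER_CUBIC)
c=np.zeros((600,760,3),np.uint8); c[:586,:332]=a[:586,:332]; c[:340,340:740]=b;cv2.imwrite('pics/c2.png',c)
a=cv2.resize(s[150:290,150:350],None,fx=4,fy=4,interpolation=cv2.INTER_CUBIC); cv2.imwrite('pics/c3.png',a)
E
```

```text
Traceback (most recent call last):
ValueError: could not broadcast input array from shape (340,384,3) into shape (340,400,3)
```

View pics/c1.png

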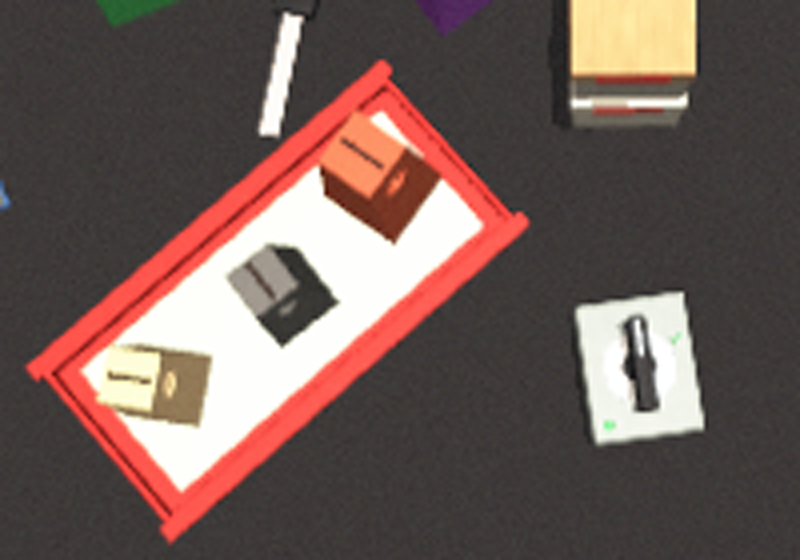

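The red weight (top face at px (215,168) in the top view) stands at the right end of the tray. Look-alikes: green (150,106), purple (236,112) and (185,301), yellow (272,87). Bystanders: grey (192,199), buff (157,225). The scratch and the hole confirm the red one. Next, the stand.

```bash
python3 - <<'E'
import cv2,numpy as np
t=cv2.imread('pics/top0.png'); s=cv2.imread('pics/side0.png')
a=cv2.resize(s[40:375,270:460],None,fx=1.75,fy=1.75,interpolation=cv2.INTER_CUBIC)
b=cv2.resize(t[60:230,320:512],None,fx=2,fy=2,interpolation=cv2.INTER_CUBIC)
c=np.zeros((600,760,3),np.uint8); c[:586,:332]=a[:586,:332]; c[:340,340:340+384]=b;cv2.imwrite('pics/c2.png',c)
a=cv2.resize(s[150:290,150:350],None,fx=4,fy=4,interpolation=cv2.INTER_CUBIC); cv2.imwrite('pics/c3.png',a)
E
```

```text
(no output)
```

View pics/c2.png

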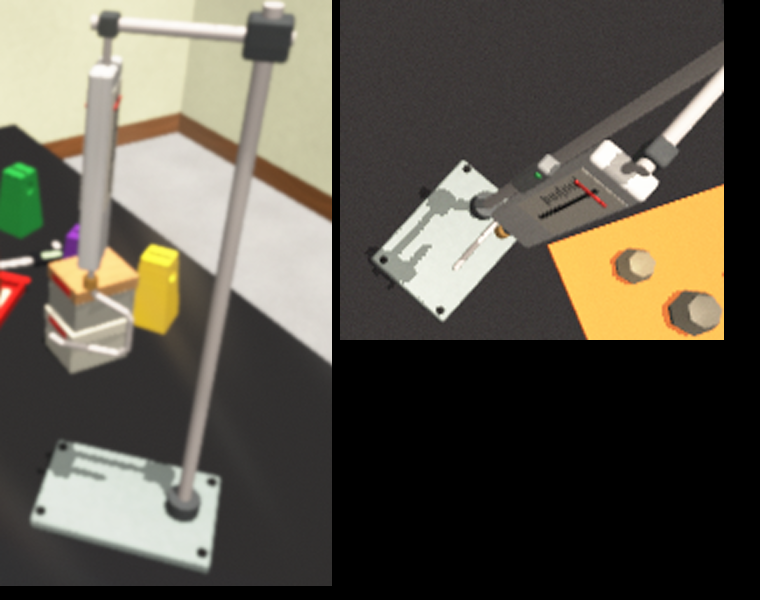

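View pics/c3.png

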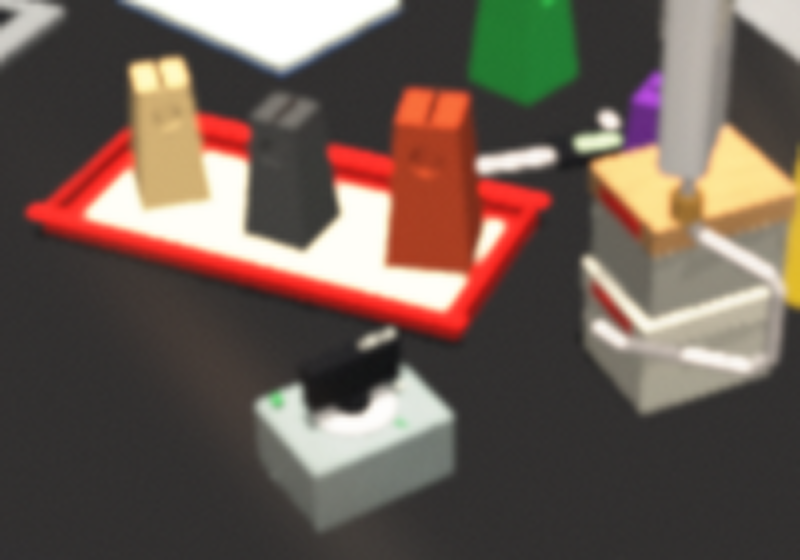

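```bash
python3 - <<'E'
from h import *
def L(n): z=np.load(f'pics/{n}0.png.npz'); return z['p'].astype(int),z['d']
p,d=L('top'); P=pts('top',d); hsv=cv2.cvtColor(p.astype(np.uint8),cv2.COLOR_RGB2HSV).astype(int)
q,e=L('side'); Q=pts('side',e); hs=cv2.cvtColor(q.astype(np.uint8),cv2.COLOR_RGB2HSV).astype(int)
uu,vv=np.meshgrid(np.arange(512),np.arange(384))
def rect(n,m,z,name,note=''):
    v,u=np.nonzero(m); 
    X=np.array([plane(n,a,b,z)[:2] for a,b in zip(u,v)]).astype(np.float32)
    r=cv2.minAreaRect(X); print(name,n,len(u),'c',np.round(r[0],4),'size',np.round(r[1],4),'ang',round(r[2],1),'mean',X.mean(0).round(4), note)
    return r
# red top face: bright red, by depth
for n,P_,im,h in (('top',P,p,hsv),('side',Q,q,hs)):
    red=((h[...,0]<12)|(h[...,0]>172))&(h[...,1]>90)
    z=P_[...,2]
    m=red&(z>.112)&(z<.135)
    if n=='top': m&=(uu>195)&(uu<240)&(vv>150)&(vv<200)
    else: m&=(uu>230)&(uu<280)&(vv>160)&(vv<225)
    print(n,'red z',np.median(z[m]) if m.any() else None)
    rect(n,m,.124,'redtop')
    # plate
    m=(z>.008)&(z<.024)&(h[...,1]<60)&(h[...,2]>90)
    m&= (uu>325)&(vv>130)&(vv<230) if n=='top' else (uu>285)&(uu<400)&(vv>290)&(vv<365)
    rect(n,m,.016,'plate')
    # console
    m=(z>.043)&(z<.057)&(h[...,2]>70)
    m&= (uu>262)&(uu<305)&(vv>195)&(vv<245) if n=='top' else (uu>210)&(uu<268)&(vv>235)&(vv<285)
    rect(n,m,.05,'console')
    m=(z>.085)&(z<.105)
    m&= (uu>270)&(uu<297)&(vv>200)&(vv<240) if n=='top' else (uu>215)&(uu<265)&(vv>225)&(vv<265)
    rect(n,m,.096,'grip')
    # case etc
for n,P_ in (('side',Q),):
    z=P_[...,2]
    for (u,v) in [(300,232),(310,235),(320,238),(330,241),(338,242),(343,222),(330,214),(322,207),(321,202)]:
        print((u,v),P_[v,u].round(3))
for (u,v) in [(378,193),(385,186),(392,182),(397,177),(401,175)]: print('top',(u,v),P[v,u].round(3))
E
```

```text
top red z 0.12519362277777862
redtop top 278 c [0.594 0.16 ] size [0.048  0.0456] ang 52.5 mean [0.5937 0.1605] 
plate top 2674 c [ 0.5701 -0.3056] size [0.1394 0.2111] ang 45.3 mean [ 0.5632 -0.2922] Traceback (most recent call last):
  File "<stdin>", line 27, in <module>
  File "<stdin>", line 8, in rect
  File "h.py", line 13, in plane
    o,d=ray(n,u,v); return o+d*(z-o[2])/d[2]
        ~~~^^^^^^^
  File "h.py", line 10, in ray
    K,V,_=cal(n); a=np.linalg.inv(K)@[u,v,1]; a=np.array([a[0],-a[1],-a[2]])
          ~~~^^^
  File "h.py", line 4, in cal
    c=eyes.get_calibration(n); return np.array(c["camera_matrix"]),np.array(c["view"]),c
ValueError: time passes only in moves, steps and waits
```

```bash
python3 - <<'E'
import re
s=open('h.py').read()
s=s.replace('''def cal(n):
    c=eyes.get_calibration(n); return np.array(c["camera_matrix"]),np.array(c["view"]),c
''','''import os
def cal(n):
    f='cal_%s.npz'%n
    if not os.path.exists(f):
        c=eyes.get_calibration(n); np.savez(f,K=c["camera_matrix"],V=c["view"])
    z=np.load(f); return z['K'],z['V'],None
cal=__import__('functools').lru_cache(None)(cal)
''')
open('h.py','w').write(s)
E
cat > m.py <<'E'
from h import *
def L(n): z=np.load(f'pics/{n}0.png.npz'); return z['p'].astype(int),z['d']
p,d=L('top'); P=pts('top',d); hsv=cv2.cvtColor(p.astype(np.uint8),cv2.COLOR_RGB2HSV).astype(int)
q,e=L('side'); Q=pts('side',e); hs=cv2.cvtColor(q.astype(np.uint8),cv2.COLOR_RGB2HSV).astype(int)
uu,vv=np.meshgrid(np.arange(512),np.arange(384))
def rect(n,m,z,name,note=''):
    v,u=np.nonzero(m)
    X=np.array([plane(n,a,b,z)[:2] for a,b in zip(u,v)]).astype(np.float32)
    r=cv2.minAreaRect(X); print(name,n,len(u),'c',np.round(r[0],4),'size',np.round(r[1],4),'ang',round(r[2],1),'mean',X.mean(0).round(4), note)
    return r
E
python3 - <<'E'
from m import *
for n,P_,im,h in (('top',P,p,hsv),('side',Q,q,hs)):
    red=((h[...,0]<12)|(h[...,0]>172))&(h[...,1]>90)
    z=P_[...,2]
    m=red&(z>.112)&(z<.135)
    if n=='top': m&=(uu>195)&(uu<240)&(vv>150)&(vv<200)
    else: m&=(uu>230)&(uu<280)&(vv>160)&(vv<225)
    print(n,'red z',np.median(z[m]) if m.any() else None)
    rect(n,m,.124,'redtop')
    m=(z>.008)&(z<.024)&(h[...,1]<60)&(h[...,2]>90)
    m&= (uu>325)&(vv>130)&(vv<230) if n=='top' else (uu>285)&(uu<400)&(vv>290)&(vv<365)
    rect(n,m,.016,'plate')
    m=(z>.043)&(z<.057)&(h[...,2]>70)
    m&= (uu>262)&(uu<305)&(vv>195)&(vv<245) if n=='top' else (uu>210)&(uu<268)&(vv>235)&(vv<285)
    rect(n,m,.05,'console')
    m=(z>.085)&(z<.105)
    m&= (uu>270)&(uu<297)&(vv>200)&(vv<240) if n=='top' else (uu>215)&(uu<265)&(vv>225)&(vv<265)
    rect(n,m,.096,'grip')
for n,P_ in (('side',Q),):
    for (u,v) in [(300,232),(310,235),(320,238),(330,241),(338,242),(343,222),(330,214),(322,207),(321,202)]:
        print((u,v),P_[v,u].round(3))
for (u,v) in [(378,193),(385,186),(392,182),(397,177),(401,175)]: print('top',(u,v),P[v,u].round(3))
a=plane('top',210,164.5,.124)[:2];b=plane('top',220.75,172,.124)[:2]; print('line',a,b,np.degrees(np.arctan2(*(b-a)[::-1])))
E
```

```text
top red z 0.12519362277777862
redtop top 278 c [0.594 0.16 ] size [0.048  0.0456] ang 52.5 mean [0.5937 0.1605] 
plate top 2674 c [ 0.5701 -0.3056] size [0.1394 0.2111] ang 45.3 mean [ 0.5632 -0.2922] 
console top 813 c [ 0.4503 -0.0265] size [0.0992 0.0798] ang 6.6 mean [ 0.4494 -0.0263] 
grip top 128 c [ 0.4493 -0.0264] size [0.0643 0.0144] ang 6.5 mean [ 0.4492 -0.0264] 
side red z 0.1239831262815342
redtop side 209 c [0.5898 0.1514] size [0.066  0.0485] ang 55.1 mean [0.5888 0.1518] 
plate side 4819 c [ 0.5653 -0.3099] size [0.1461 0.2092] ang 45.3 mean [ 0.5596 -0.3131] 
console side 701 c [ 0.4453 -0.0317] size [0.1028 0.0872] ang 6.5 mean [ 0.4414 -0.0414] 
grip side 179 c [ 0.4446 -0.0339] size [0.0709 0.0258] ang 6.5 mean [ 0.4444 -0.0332] 
(300, 232) [ 0.495 -0.238  0.245]
(310, 235) [ 0.511 -0.249  0.24 ]
(320, 238) [ 0.525 -0.263  0.238]
(330, 241) [ 0.536 -0.28   0.239]
(338, 242) [ 0.547 -0.291  0.24 ]
(343, 222) [ 0.551 -0.295  0.289]
(330, 214) [ 0.534 -0.276  0.3  ]
(322, 207) [ 0.523 -0.265  0.312]
(321, 202) [ 0.517 -0.269  0.328]
top (378, 193) [ 0.498 -0.235  0.243]
top (385, 186) [ 0.514 -0.254  0.239]
top (392, 182) [ 0.56  -0.352  0.019]
top (397, 177) [ 0.574 -0.368  0.018]
top (401, 175) [ 0.523 -0.257  0.332]
line [0.60547849 0.17458543] [0.58367541 0.14532887] -126.69484814891824
```

```bash
python3 - <<'E'
import numpy as np
from scipy.spatial.transform import Rotation as R
r=R.from_rotvec([-3.81981314e-01, -3.11776022e+00,  2.44848262e-03]);print(r.as_matrix().round(3)); print(np.degrees(np.arctan2(.5333,.13254)))
j=[1.124,.259,1.535,0,1.348,-.203]
M=R.from_euler('ZYZYZ',[j[0],j[1]+j[2],j[3],j[4],j[5]]).as_matrix(); print(M.round(3)); print((M.T@r.as_matrix()).round(3))
E
```

```text
[[-0.97   0.241 -0.001]
 [ 0.241  0.97  -0.001]
 [ 0.    -0.002 -1.   ]]
76.04316044977504Traceback (most recent call last):
  File "<stdin>", line 5, in <module>
  File "scipy/spatial/transform/_rotation.pyx", line 1413, in scipy.spatial.transform._rotation.Rotation.from_euler
ValueError: Expected axis specification to be a non-empty string of upto 3 characters, got ZYZYZ
```

```bash
python3 -m pendant '[[[0,0,0],[0,0,-0.146],0],[[0,0,0],[0,0,-0.146],0],[[0,0,0],[0,0,-0.146],0],[[0,0,0],[0,0,-0.146],0],[[0,0,0],[0,0,-0.146],0],[[0,0,0],[0,0,-0.146],0],[[0,0,0],[0,0,-0.146],0],[[0,0,0],[0,0,-0.147],0]]'
python3 -m pendant '[[[0.006,-0.04,-0.001],[0,0,0],0],[[0.006,-0.04,-0.001],[0,0,0],0],[[0.006,-0.04,-0.001],[0,0,0],0],[[0.006,-0.04,-0.001],[0,0,0],0],[[0.006,-0.04,-0.001],[0,0,0],0],[[0.006,-0.04,-0.001],[0,0,0],0],[[0.006,-0.04,-0.001],[0,0,0],0],[[0.006,-0.04,-0.001],[0,0,0],0]]'
cat >> h.py <<'E'
from scipy.spatial.transform import Rotation as Ro
def st():
    s=robot.read_state(); M=Ro.from_rotvec(s['tcp_rot']).as_matrix()
    print('t',s['clock'],'p',s['ee_pos'].round(4),'j',s['joint_positions'].round(3),'F',s['contact_force'].round(2),'T',s['wrist_torque'].round(3),'w',round(s['width'],3)); print(M.round(4)); return s,M
def goal(pos,M2=None):
    """remaining shift in present tool axes, then turn"""
    s,M=st(); print('shift tool',(M.T@(np.array(pos)-s['ee_pos'])).round(4))
    if M2 is not None: print('turn tool',Ro.from_matrix(M.T@M2).as_rotvec().round(4))
def tilt(az,pitch,ys=1):
    """tool z at azimuth az, pitch below horizontal (deg); y = horizontal at az+90"""
    a,p=np.radians([az,pitch]); z=np.array([np.cos(a)*np.cos(p),np.sin(a)*np.cos(p),-np.sin(p)]); y=ys*np.array([-np.sin(a),np.cos(a),0]); return np.stack([np.cross(y,z),y,z],1)
E
python3 -c "
from h import *
goal([.551,.103,.25],tilt(53,90))"
```

```text
clock: 0.9
ee_pos: [0.1326, 0.5335, 0.2308]
tcp_rot: [1.41, -2.806, 0.001]
contact_force: [-0.8, 0.3, -0.2]
width: 1.001
clock: 1.7
ee_pos: [0.3601, 0.3014, 0.2391]
tcp_rot: [1.402, -2.811, -0.0]
contact_force: [0.7, 0.3, -0.4]
width: 0.998
t 1.7 p [0.3601 0.3014 0.2391] j [ 0.459  0.107  1.704  0.     1.331 -2.037] F [ 0.74  0.31 -0.37] T [ 0.016 -0.015  0.017] w 0.998
[[-6.017e-01 -7.988e-01 -5.000e-04]
 [-7.988e-01  6.017e-01 -2.000e-04]
 [ 4.000e-04  3.000e-04 -1.000e+00]]
shift tool [ 0.0437 -0.2718 -0.011 ]
turn tool [ 0.0003 -0.0004  0.0002]
```

```bash
python3 -m pendant '[[[0.0062,-0.039,-0.0016],[0,0,0],0],[[0.0062,-0.039,-0.0016],[0,0,0],0],[[0.0062,-0.039,-0.0016],[0,0,0],0],[[0.0062,-0.039,-0.0016],[0,0,0],0],[[0.0062,-0.039,-0.0016],[0,0,0],0],[[0.0062,-0.039,-0.0016],[0,0,0],0],[[0.0062,-0.038,-0.0016],[0,0,0],0],[[0,0,0],[0,-0.1,0],0]]'
python3 -m pendant '[[[0,0,0],[0,-0.11,0],0],[[0,0,0],[0,-0.12,0],0],[[0,0,0],[0,-0.12,0],0],[[0,0,0],[0,-0.12,0],0],[[0,0,0],[0,-0.12,0],0],[[0,0,0],[0,-0.095,0],0],[[0,0,0],[0,0,0],0],[[0,0,0],[0,0,0],0]]'
python3 -c "
from h import *
goal([.551,.103,.167],tilt(53,45))
for n in ('top','side'): grab(n,n+'1.png')
a=cv2.imread('pics/top1.png');b=cv2.imread('pics/side1.png');cv2.imwrite('pics/v1.png',np.hstack([a[100:300,120:380],b[80:280,120:380]]))
cv2.imwrite('pics/v1.png',cv2.resize(cv2.imread('pics/v1.png'),None,fx=1.5,fy=1.5))
"
```

```text
clock: 2.5
ee_pos: [0.5546, 0.1019, 0.2486]
tcp_rot: [-1.359, 2.732, 0.067]
contact_force: [-0.7, 0.3, -0.2]
width: 1.002
clock: 3.3
ee_pos: [0.5653, 0.137, 0.2857]
tcp_rot: [-1.042, 2.249, 0.42]
contact_force: [-0.1, -0.3, 0.1]
width: 0.999
t 3.3 p [0.5653 0.137  0.2857] j [-0.369  0.058  1.858  0.764  1.122 -3.116] F [-0.05 -0.34  0.13] T [-0.2    0.147 -0.027] w 0.999
[[-0.4982 -0.7692  0.4001]
 [-0.5732  0.6385  0.5137]
 [-0.6506  0.0266 -0.759 ]]
shift tool [ 0.1038 -0.0139  0.0669]
turn tool [-0.0124 -0.0761 -0.0526]
```

View pics/v1.png

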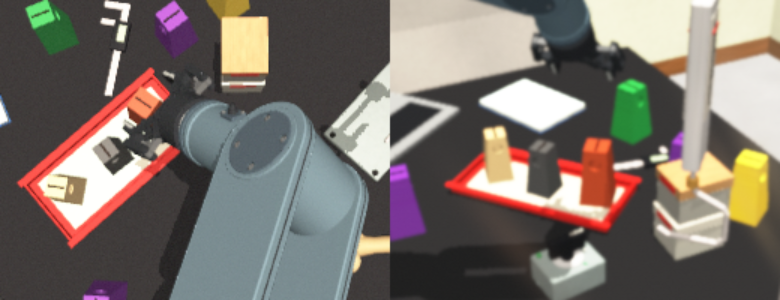

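```bash
for i in 1 ; do python3 -m pendant '[[[0,0,-0.005],[0,0,0.149],0],[[0,0,0],[0,0,0.149],0],[[0,0,0],[0,0,0.149],0],[[0,0,0],[0,0,0.149],0],[[0,0,0],[0,0,0.149],0],[[0,0,0],[0,0,0.149],0],[[0,0,0],[0,0,0.149],0],[[0,0,0],[0,0,0.149],0]]'; done
python3 -m pendant '[[[0,0,0],[0,0,0.149],0],[[0,0,0],[0,0,0.149],0],[[0,0,0],[0,0,0.149],0],[[0,0,0],[0,0,0.149],0],[[0,0,0],[0,0,0.149],0],[[0,0,0],[0,0,0.149],0],[[0,0,0],[0,0,0.149],0],[[0,0,0],[0,0,0.149],0]]'
python3 -m pendant '[[[0,0,0],[0,0,0.149],0],[[0,0,0],[0,0,0.149],0],[[0,0,0],[0,0,0.149],0],[[0,0,0],[0,0,0.149],0],[[0,0,0],[0,0,0.149],0]]'
python3 -c "
from h import *
goal([.551,.103,.167],tilt(53,45,-1))
"
```

```text
clock: 4.2
ee_pos: [0.5635, 0.1348, 0.2894]
tcp_rot: [0.439, 2.635, 0.871]
contact_force: [0.3, -0.4, -0.4]
width: 1.001
clock: 5.0
ee_pos: [0.5635, 0.1348, 0.2894]
tcp_rot: [-1.988, -2.087, -1.063]
contact_force: [-0.0, 0.6, -0.1]
width: 1.004
clock: 5.5
ee_pos: [0.5635, 0.1349, 0.2894]
tcp_rot: [-2.429, -1.136, -0.885]
contact_force: [0.5, 0.2, 0.0]
width: 0.997
t 5.5 p [0.5635 0.1349 0.2894] j [-0.376  0.052  1.855  0.762  1.134  0.02 ] F [0.47 0.16 0.04] T [-0.195  0.231  0.026] w 0.997
[[ 0.4932  0.7726  0.3998]
 [ 0.5768 -0.6344  0.5145]
 [ 0.6512 -0.0232 -0.7586]]
shift tool [-0.1043  0.0134  0.0714]
turn tool [ 0.0114  0.0755 -0.0464]
```

```bash
python3 -m pendant '[[[0,0,0],[0.011,0.0755,-0.046],0],[[0,0,0],[0,0,0],0]]'
python3 -c "
from h import *
goal([.551,.103,.167],tilt(53,45,-1))
"
```

```text
clock: 5.7
ee_pos: [0.5628, 0.1345, 0.2882]
tcp_rot: [-2.346, -1.176, -0.973]
contact_force: [0.3, -0.7, -1.2]
width: 0.997
t 5.7 p [0.5628 0.1345 0.2882] j [-0.427  0.058  1.9    0.858  1.15  -0.141] F [ 0.27 -0.71 -1.17] T [-0.278  0.21   0.026] w 0.997
[[ 0.4223  0.8008  0.4247]
 [ 0.567  -0.5989  0.5656]
 [ 0.7072  0.002  -0.707 ]]
shift tool [-0.1086  0.0092  0.0628]
turn tool [-0.0012 -0.0002  0.004 ]
```

```bash
python3 -m pendant '[[[-0.027,0.002,0.015],[0,0,0.004],0],[[-0.027,0.002,0.016],[0,0,0],0],[[-0.027,0.002,0.016],[0,0,0],0],[[-0.0275,0.003,0.016],[0,0,0],0],[[0,0,0],[0,0,0],0]]'
python3 -c "
from h import *
goal([.602,.171,.082],tilt(53,45,-1))
for n in ('top','side'): grab(n,n+'2.png')
a=cv2.imread('pics/top2.png');b=cv2.imread('pics/side2.png');cv2.imwrite('pics/v2.png',cv2.resize(np.hstack([a[100:300,120:380],b[80:280,120:380]]),None,fx=1.5,fy=1.5))
"
```

```text
clock: 6.2
ee_pos: [0.5499, 0.1038, 0.1651]
tcp_rot: [-2.348, -1.167, -0.965]
contact_force: [-0.4, -0.7, -0.5]
width: 0.999
t 6.2 p [0.5499 0.1038 0.1651] j [-0.509  0.221  2.072  0.979  1.003 -0.482] F [-0.44 -0.75 -0.5 ] T [-0.211  0.203  0.041] w 0.999
[[ 0.4299  0.7985  0.4213]
 [ 0.5636 -0.6019  0.5658]
 [ 0.7054 -0.0058 -0.7088]]
shift tool [0.0017 0.0016 0.1189]
turn tool [-0.004   0.0024 -0.0042]
```

View pics/v2.png

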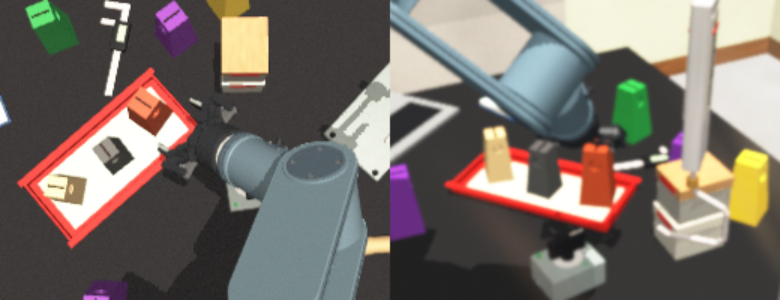

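```bash
python3 -m pendant '[[[0,0,0.02],[-0.004,0.002,-0.004],0],[[0.0007,0.001,0.02],[0,0,0],0],[[0.001,0.001,0.02],[0,0,0],0],[[0,0,0.02],[0,0,0],0],[[0,0,0],[0,0,0],0]]'
python3 -c "
from h import *
goal([.602,.171,.082],tilt(53,45,-1))
for n in ('top','side'): grab(n,n+'3.png')
a=cv2.imread('pics/top3.png');b=cv2.imread('pics/side3.png');cv2.imwrite('pics/v3.png',cv2.resize(np.hstack([a[100:260,130:290],b[120:280,170:330]]),None,fx=2.4,fy=2.4))
"
```

```text
clock: 6.8
ee_pos: [0.5893, 0.1502, 0.1143]
tcp_rot: [-2.345, -1.178, -0.982]
contact_force: [0.0, 0.3, -0.4]
width: 1.002
t 6.8 p [0.5893 0.1502 0.1143] j [-0.368  0.359  2.056  1.132  0.853 -0.571] F [ 0.02  0.29 -0.4 ] T [-0.279  0.167  0.001] w 1.002
[[ 0.4179  0.8003  0.43  ]
 [ 0.5669 -0.5996  0.5649]
 [ 0.7099  0.0077 -0.7042]]
shift tool [-0.0059 -0.0026  0.0399]
turn tool [ 0.0035 -0.0041  0.0074]
```

View pics/v3.png

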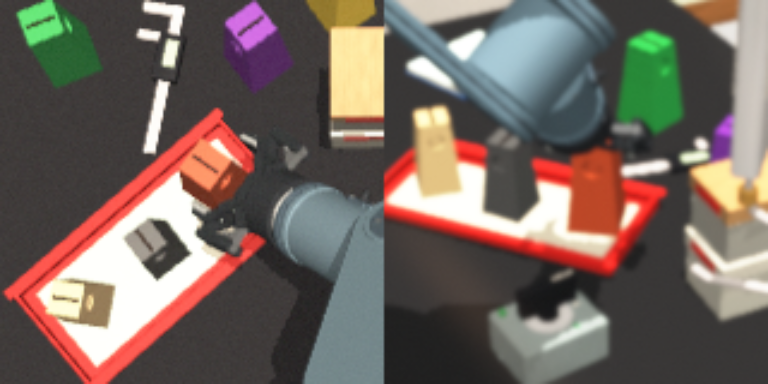

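```bash
python3 -m pendant '[[[-0.002,-0.001,0.014],[0.003,-0.004,0.007],0],[[-0.002,-0.001,0.013],[0,0,0],0],[[-0.002,-0.001,0.013],[0,0,0],0],[[0,0,0],[0,0,0],0],[[0,0,0],[0,0,0],0]]'
python3 -c "
from h import *
goal([.602,.171,.082],tilt(53,45,-1))
for n in ('top','side'): grab(n,n+'4.png')
a=cv2.imread('pics/top4.png');b=cv2.imread('pics/side4.png');cv2.imwrite('pics/v4.png',cv2.resize(np.hstack([a[100:260,130:290],b[120:280,170:330]]),None,fx=2.4,fy=2.4))
"
```

```text
clock: 7.4
ee_pos: [0.6009, 0.1695, 0.0813]
tcp_rot: [-2.351, -1.168, -0.973]
contact_force: [0.4, -0.7, -0.2]
width: 0.999
t 7.4 p [0.6009 0.1695 0.0813] j [-0.315  0.435  2.052  1.216  0.793 -0.63 ] F [ 0.37 -0.73 -0.22] T [-0.237  0.197 -0.024] w 0.999
[[ 0.4273  0.797   0.4269]
 [ 0.5638 -0.604   0.5633]
 [ 0.7068 -0.     -0.7074]]
shift tool [ 0.0018 -0.      0.0008]
turn tool [ 0.0019  0.0005 -0.0019]
```

View pics/v4.png

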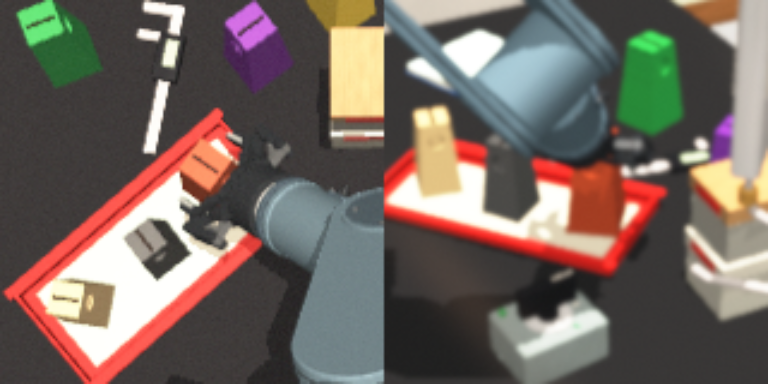

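```bash
python3 -m pendant '[[[0,0,0],[0,0,0],0.3],[[0,0,0],[0,0,0],0.4],[[0,0,0],[0,0,0],0.5],[[0,0,0],[0,0,0],0.6],[[0,0,0],[0,0,0],1],[[0,0,0],[0,0,0],1],[[0,0,0],[0,0,0],1],[[0,0,0],[0,0,0],1]]'
python3 -c "
from h import *
s,M=st()
for n in ('top','side'): grab(n,n+'5.png')
a=cv2.imread('pics/top5.png');b=cv2.imread('pics/side5.png');cv2.imwrite('pics/v5.png',cv2.resize(np.hstack([a[100:260,130:290],b[120:280,170:330]]),None,fx=2.4,fy=2.4))
"
```

```text
clock: 8.3
ee_pos: [0.6015, 0.1689, 0.082]
tcp_rot: [-2.351, -1.168, -0.976]
contact_force: [-1.7, -2.9, 5.3]
width: 0.582
t 8.3 p [0.6015 0.1689 0.082 ] j [-0.316  0.434  2.051  1.217  0.793 -0.631] F [-1.66 -2.91  5.27] T [-0.081  0.197 -0.018] w 0.582
[[ 0.4266  0.7964  0.4287]
 [ 0.5636 -0.6048  0.5627]
 [ 0.7074  0.0016 -0.7068]]
```

View pics/v5.png

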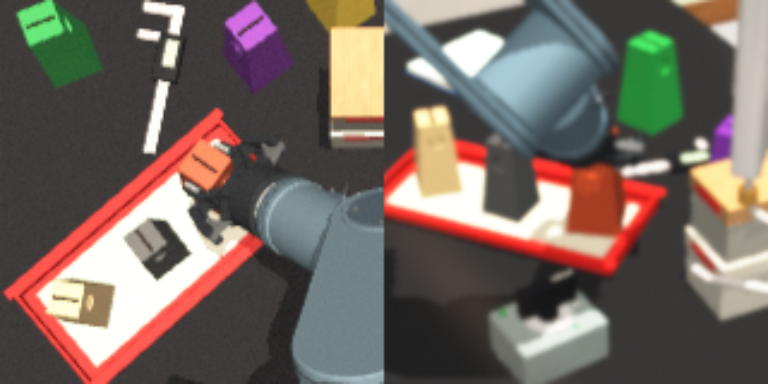

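```bash
python3 -m pendant '[[[0.002,0,-0.002],[0,0,0],1],[[0.004,0,-0.004],[0,0,0],1],[[0.007,0,-0.007],[0,0,0],1],[[0.012,0,-0.012],[0,0,0],1],[[0.015,0,-0.015],[0,0,0],1],[[0.015,0,-0.015],[0,0,0],1],[[0.01,0,-0.01],[0,0,0],1],[[0,0,0],[0,0,0],1]]'
python3 -m pendant '[[[0.012,0,-0.012],[0,0,0],1],[[0.015,0,-0.015],[0,0,0],1],[[0.015,0,-0.015],[0,0,0],1],[[0.015,0,-0.015],[0,0,0],1],[[0.01,0,-0.01],[0,0,0],1],[[0.005,0,-0.005],[0,0,0],1],[[0,0,0],[0,0,0],1],[[0,0,0],[0,0,0],1]]'
python3 -c "
from h import *
s,M=st()
for n in ('top','side'): grab(n,n+'6.png')
a=cv2.imread('pics/top6.png');b=cv2.imread('pics/side6.png');cv2.imwrite('pics/v6.png',cv2.resize(np.hstack([a[80:280,100:300],b[60:260,170:370]]),None,fx=1.9,fy=1.9))
"
```

```text
clock: 9.2
ee_pos: [0.6012, 0.1696, 0.1748]
tcp_rot: [-2.351, -1.171, -0.976]
contact_force: [-0.0, 0.1, -5.2]
width: 0.58
clock: 10.0
ee_pos: [0.6001, 0.1698, 0.2733]
tcp_rot: [-2.351, -1.168, -0.97]
contact_force: [-0.7, -0.0, -4.7]
width: 0.577
t 10.0 p [0.6001 0.1698 0.2733] j [-0.315  0.134  1.853  0.877  1.052 -0.083] F [-0.71 -0.01 -4.65] T [-0.691  0.561  0.   ] w 0.577
[[ 0.4285  0.7973  0.425 ]
 [ 0.5641 -0.6035  0.5635]
 [ 0.7058 -0.0018 -0.7084]]
```

View pics/v6.png

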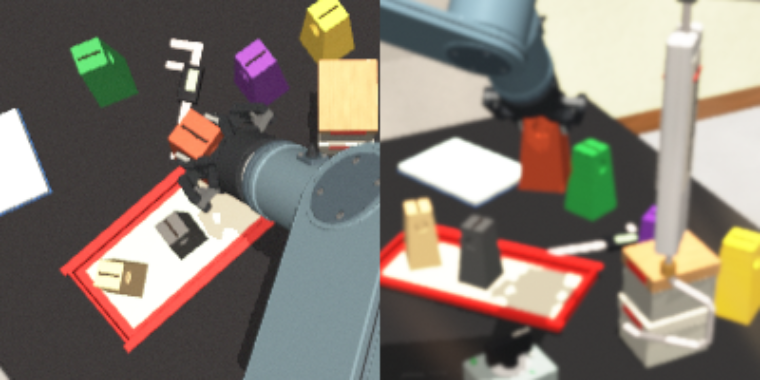

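```bash
python3 -m pendant '[[[0.004,0,-0.004],[-0.04,0,0.04],1],[[0.004,0,-0.004],[-0.071,0,0.071],1],[[0.004,0,-0.004],[-0.08,0,0.08],1],[[0.004,0,-0.004],[-0.08,0,0.08],1],[[0,0,0],[-0.08,0,0.08],1],[[0,0,0],[-0.08,0,0.08],1],[[0,0,0],[-0.08,0,0.08],1],[[0,0,0],[-0.08,0,0.08],1]]'
python3 -m pendant '[[[0,0,0],[-0.08,0,0.08],1],[[0,0,0],[-0.08,0,0.08],1],[[0,0,0],[-0.08,0,0.08],1],[[0,0,0],[-0.08,0,0.08],1],[[0,0,0],[-0.08,0,0.08],1],[[0,0,0],[-0.08,0,0.08],1],[[0,0,0],[-0.08,0,0.08],1],[[0,0,0],[-0.08,0,0.08],1]]'
python3 -c "
from h import *
goal([.454,-.193,.273],tilt(-44.7,45,-1))
"
```

```text
clock: 10.9
ee_pos: [0.5972, 0.1685, 0.2915]
tcp_rot: [-2.839, -0.267, -1.143]
contact_force: [0.1, -0.4, -5.4]
width: 0.58
clock: 11.7
ee_pos: [0.5928, 0.1683, 0.2842]
tcp_rot: [2.672, -0.657, 1.032]
contact_force: [0.3, 0.4, -4.9]
width: 0.58
t 11.7 p [0.5928 0.1683 0.2842] j [ 0.41   0.167  1.757 -0.78   0.885  2.872] F [ 0.31  0.39 -4.92] T [0.426 0.715 0.019] w 0.58
[[ 0.6567 -0.4732  0.5872]
 [-0.3318 -0.8805 -0.3384]
 [ 0.6772  0.0274 -0.7353]]
shift tool [0.0211 0.3835 0.049 ]
turn tool [-0.1791  0.0369  0.2259]
```

```bash
python3 -m pendant '[[[0.001,0.015,0.002],[0,0,0],1],[[0.002,0.028,0.004],[0,0,0],1],[[0.002,0.034,0.004],[0,0,0],1],[[0.002,0.034,0.004],[0,0,0],1],[[0.002,0.034,0.004],[0,0,0],1],[[0.002,0.034,0.004],[0,0,0],1],[[0.002,0.034,0.004],[0,0,0],1],[[0.002,0.034,0.004],[0,0,0],1]]'
python3 -m pendant '[[[0.002,0.034,0.004],[0,0,0],1],[[0.002,0.034,0.004],[0,0,0],1],[[0.002,0.034,0.004],[0,0,0],1],[[0.001,0.022,0.004],[0,0,0],1],[[0,0.01,0],[0,0,0],1],[[0,0,0],[0,0,0],1]]'
python3 -c "
from h import *
goal([.454,-.193,.273],tilt(-44.7,45,-1))
"
```

```text
clock: 12.5
ee_pos: [0.5039, -0.0659, 0.2792]
tcp_rot: [2.675, -0.651, 1.035]
contact_force: [-0.1, -0.3, -5.4]
width: 0.581
clock: 13.1
ee_pos: [0.4605, -0.1783, 0.2754]
tcp_rot: [2.677, -0.657, 1.03]
contact_force: [-0.9, -0.3, -4.6]
width: 0.581
t 13.1 p [ 0.4605 -0.1783  0.2754] j [-0.672 -0.277  2.189  0.215  0.505  1.231] F [-0.89 -0.34 -4.61] T [0.417 0.765 0.046] w 0.581
[[ 0.6588 -0.4714  0.5862]
 [-0.3328 -0.8815 -0.3349]
 [ 0.6747  0.0256 -0.7377]]
shift tool [-0.001   0.016   0.0029]
turn tool [-0.1814  0.0405  0.2265]
```

```bash
python3 -m pendant '[[[0,0.003,0],[-0.06,0.013,0.075],1],[[0,0.003,0.001],[-0.06,0.013,0.075],1],[[0,0.003,0.001],[-0.06,0.013,0.075],1],[[0,0,0],[0,0,0],1],[[0,0,0],[0,0,0],1]]'
python3 -c "
from h import *
goal([.454,-.193,.273],tilt(-44.7,45,-1))
for n in ('top','side'): grab(n,n+'7.png')
a=cv2.imread('pics/top7.png');b=cv2.imread('pics/side7.png');cv2.imwrite('pics/v7.png',cv2.resize(np.hstack([a[100:300,262:512],b[100:300,220:420]]),None,fx=1.75,fy=1.75,interpolation=cv2.INTER_CUBIC))
"
```

```text
clock: 13.6
ee_pos: [0.4572, -0.1812, 0.2719]
tcp_rot: [2.557, -0.878, 1.007]
contact_force: [0.1, 0.2, -4.4]
width: 0.579
t 13.6 p [ 0.4572 -0.1812  0.2719] j [-0.525 -0.242  2.185 -0.247  0.462  1.887] F [ 0.1   0.18 -4.39] T [ 0.588  0.614 -0.001] w 0.579
[[ 0.5782 -0.619   0.5315]
 [-0.4421 -0.7852 -0.4336]
 [ 0.6857  0.0158 -0.7277]]
shift tool [0.0041 0.0112 0.0026]
turn tool [-0.0671  0.0288  0.0918]
```

View pics/v7.png

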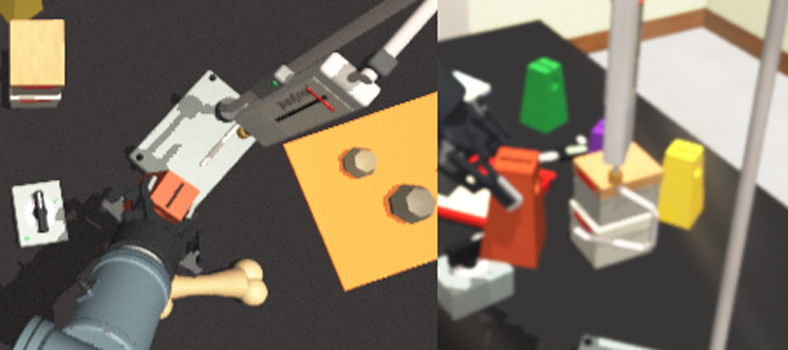

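```bash
python3 -m pendant '[[[0.001,0.003,0.001],[-0.02,0.008,0.025],1],[[0.001,0.003,0.001],[-0.02,0.008,0.025],1],[[0.001,0.003,0.001],[-0.02,0.008,0.025],1],[[0.001,0.002,0],[-0.007,0.004,0.017],1],[[0,0,0],[0,0,0],1],[[0,0,0],[0,0,0],1]]'
python3 -c "
from h import *
goal([.454,-.193,.273],tilt(-44.7,45,-1))
for n in ('top','side'): grab(n,n+'8.png')
a=cv2.imread('pics/top8.png');b=cv2.imread('pics/side8.png');cv2.imwrite('pics/v8.png',cv2.resize(np.hstack([a[150:250,320:420],b[130:230,230:330]]),None,fx=4,fy=4,interpolation=cv2.INTER_CUBIC))
"
```

```text
clock: 14.3
ee_pos: [0.4538, -0.1941, 0.2735]
tcp_rot: [2.458, -1.017, 1.02]
contact_force: [0.0, -1.2, -5.1]
width: 0.574
t 14.3 p [ 0.4538 -0.1941  0.2735] j [-0.475 -0.22   2.186 -0.5    0.463  2.248] F [ 0.02 -1.16 -5.11] T [ 0.586  0.583 -0.021] w 0.574
[[ 0.4996 -0.7061  0.5018]
 [-0.4995 -0.7082 -0.499 ]
 [ 0.7077 -0.0013 -0.7065]]
shift tool [-0.0008 -0.001  -0.0001]
turn tool [ 0.0017 -0.0009 -0.0036]
```

View pics/v8.png

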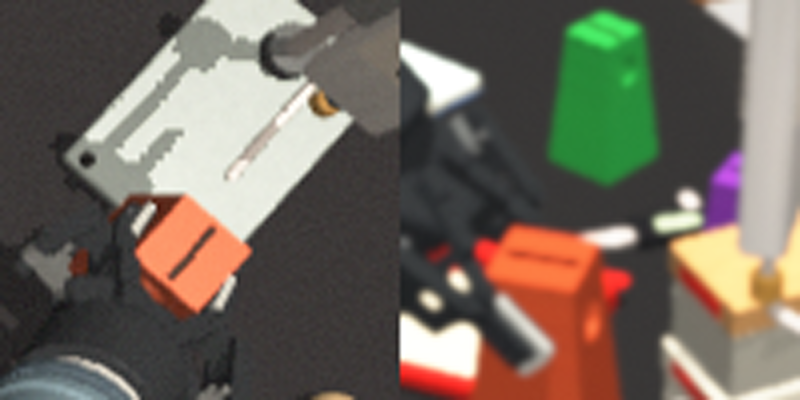

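```bash
cat > w.py <<'E'
from h import *
def weight(k,tbox,sbox):
    for n,bx in (('top',tbox),('side',sbox)):
        z=np.load(f'pics/{n}{k}.png.npz'); p,d=z['p'],z['d']; P=pts(n,d); h=cv2.cvtColor(p,cv2.COLOR_RGB2HSV).astype(int)
        u0,u1,v0,v1=bx; m=np.zeros(d.shape,bool); m[v0:v1,u0:u1]=1
        red=m&((h[...,0]<14)|(h[...,0]>172))&(h[...,1]>90)&(h[...,2]>60)
        zt=P[...,2][red]; top=np.percentile(zt,90 if n=='top' else 85)
        ztm=np.median(zt[zt>top-.012]); f=red&(abs(P[...,2]-ztm)<.006)
        # fill scratch
        f=cv2.morphologyEx(f.astype(np.uint8),cv2.MORPH_CLOSE,np.ones((5,5)))>0
        v,u=np.nonzero(f); X=np.array([plane(n,a,b,ztm)[:2] for a,b in zip(u,v)],np.float32); r=cv2.minAreaRect(X)
        print(n,'topz',ztm.round(4),'rect c',np.round(r[0],4),'size',np.round(r[1],4),'ang',round(r[2],1),'mean3',P[f].mean(0).round(4),'N',f.sum())
E
python3 - <<'E'
from w import *
s,M=st()
weight(8,(345,385,190,232),(245,300,180,260))
Z=np.load('pics/top8.png.npz');P=pts('top',Z['d']);Q=pts('side',np.load('pics/side8.png.npz')['d'])
for a,b in (((362.5,218.75),(373.25,207.5)),):
    A=plane('top',*a,.305);B=plane('top',*b,.305);print('scratch',A,B,np.degrees(np.arctan2(B[1]-A[1],B[0]-A[0])))
A=plane('top',377.5,193.75,.2425);B=plane('top',398,171.25,.2385);print('bar',A,B,np.degrees(np.arctan2(B[1]-A[1],B[0]-A[0])))
for z in (.235,.245): print('tip side',plane('side',299.5,231.5,z))
# triangulate tip and where hole
def tri(ut,us):
    o1,d1=ray('top',*ut);o2,d2=ray('side',*us);A=np.stack([d1,-d2],1);t=np.linalg.lstsq(A,o2-o1,rcond=None)[0];a=o1+t[0]*d1;b=o2+t[1]*d2;return a.round(4),b.round(4)
print('tip',tri((377.5,193.75),(299.5,231.5)))
E
```

```text
t 14.4 p [ 0.4538 -0.1942  0.2735] j [-0.475 -0.22   2.186 -0.501  0.463  2.249] F [-0.41  0.02 -4.38] T [ 0.605  0.602 -0.03 ] w 0.577
[[ 0.4993 -0.7063  0.5018]
 [-0.4996 -0.7079 -0.4993]
 [ 0.7079 -0.0014 -0.7064]]
top topz 0.3167 rect c [ 0.4536 -0.1788] size [0.0637 0.0451] ang 45.5 mean3 [ 0.4469 -0.1847  0.32  ] N 464
side topz 0.3166 rect c [ 0.4444 -0.1868] size [0.0606 0.0511] ang 45.0 mean3 [ 0.4441 -0.1889  0.3164] N 408
scratch [ 0.43547033 -0.17847674  0.305     ] [ 0.45879845 -0.20288787  0.305     ] -46.299568528387745
bar [ 0.49628308 -0.23421733  0.2425    ] [ 0.54878188 -0.28732619  0.2385    ] -45.33097279593495
tip side [ 0.50173017 -0.22495406  0.235     ]
tip side [ 0.49507475 -0.23579478  0.245     ]
tip (array([ 0.4962, -0.234 ,  0.2433]), array([ 0.4962, -0.234 ,  0.2433]))
```

```bash
python3 -m pendant '[[[-0.004,0,0.004],[0,0,-0.003],1],[[-0.008,-0.001,0.008],[0,0,0],1],[[-0.01,-0.001,0.01],[0,0,0],1],[[-0.008,0,0.008],[0,0,0],1],[[-0.005,0,0.005],[0,0,0],1],[[0,0,0],[0,0,0],1],[[0,0,0],[0,0,0],1]]'
python3 - <<'E'
from w import *
s,M=st()
for n in ('top','side'): grab(n,n+'9.png')
a=cv2.imread('pics/top9.png');b=cv2.imread('pics/side9.png');cv2.imwrite('pics/v9.png',cv2.resize(np.hstack([a[150:250,320:420],b[170:270,230:330]]),None,fx=4,fy=4,interpolation=cv2.INTER_CUBIC))
weight(9,(345,395,190,235),(235,300,180,260))
E
```

```text
clock: 15.1
ee_pos: [0.4554, -0.1927, 0.2239]
tcp_rot: [2.459, -1.013, 1.019]
contact_force: [0.7, 0.6, -3.7]
width: 0.579
t 15.1 p [ 0.4554 -0.1927  0.2239] j [-0.467 -0.139  2.269 -0.736  0.333  2.505] F [ 0.74  0.62 -3.7 ] T [0.625 0.588 0.015] w 0.579
[[ 0.5017 -0.7046  0.5018]
 [-0.4974 -0.7096 -0.4991]
 [ 0.7077  0.0008 -0.7065]]
top topz 0.2674 rect c [ 0.4487 -0.1837] size [0.0454 0.0452] ang 46.0 mean3 [ 0.4486 -0.1835  0.2693] N 405
side topz 0.2676 rect c [ 0.4462 -0.1802] size [0.1162 0.0628] ang 40.1 mean3 [ 0.4452 -0.1879  0.2701] N 417
```

View pics/v9.png

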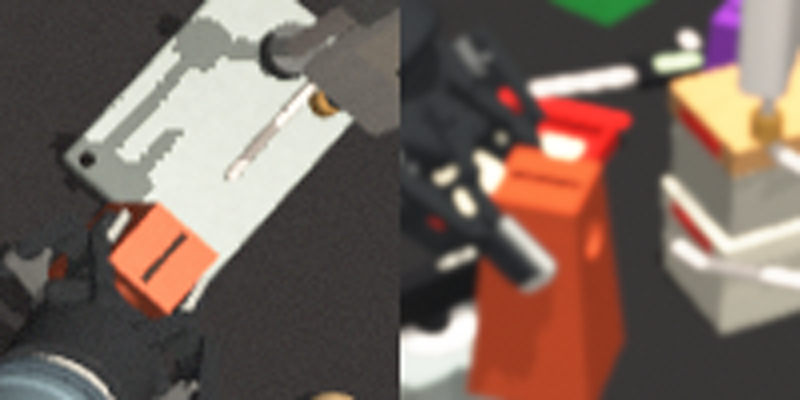

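```bash
cat > kin.py <<'E'
import numpy as np
from scipy.spatial.transform import Rotation as R
from scipy.optimize import least_squares
D=[([.13254,.5333,.23057],[1.12418,.25925,1.53597,0,1.34802,-.2028],None),
([.3601,.3014,.2391],[.459,.107,1.704,0,1.331,-2.037],[[-.6017,-.7988,-.0005],[-.7988,.6017,-.0002],[.0004,.0003,-1]]),
([.5635,.1349,.2894],[-.376,.052,1.855,.762,1.134,.02],[[.4932,.7726,.3998],[.5768,-.6344,.5145],[.6512,-.0232,-.7586]]),
([.5499,.1038,.1651],[-.509,.221,2.072,.979,1.003,-.482],[[.4299,.7985,.4213],[.5636,-.6019,.5658],[.7054,-.0058,-.7088]]),
([.6009,.1695,.0813],[-.315,.435,2.052,1.216,.793,-.63],[[.4273,.797,.4269],[.5638,-.604,.5633],[.7068,0,-.7074]]),
([.6001,.1698,.2733],[-.315,.134,1.853,.877,1.052,-.083],[[.4285,.7973,.425],[.5641,-.6035,.5635],[.7058,-.0018,-.7084]]),
([.5928,.1683,.2842],[.41,.167,1.757,-.78,.885,2.872],[[.6567,-.4732,.5872],[-.3318,-.8805,-.3384],[.6772,.0274,-.7353]]),
([.4605,-.1783,.2754],[-.672,-.277,2.189,.215,.505,1.231],[[.6588,-.4714,.5862],[-.3328,-.8815,-.3349],[.6747,.0256,-.7377]]),
([.4538,-.1942,.2735],[-.475,-.22,2.186,-.501,.463,2.249],[[.4993,-.7063,.5018],[-.4996,-.7079,-.4993],[.7079,-.0014,-.7064]]),
([.4554,-.1927,.2239],[-.467,-.139,2.269,-.736,.333,2.505],[[.5017,-.7046,.5018],[-.4974,-.7096,-.4991],[.7077,.0008,-.7065]])]
z=lambda a:R.from_euler('z',a).as_matrix(); y=lambda a:R.from_euler('y',a).as_matrix()
def fk(j,q):
    h,x0,lat,L1,e,L2,d=q[:7]
    A=z(j[0]); B=A@y(j[1]); C=A@y(j[1]+j[2]); Cr=C@z(j[3]*SG); W=Cr@y(j[4]); T=W@z(j[5])
    p=A@[x0,lat,h]+B@[0,0,L1]+C@[e,0,L2]+W@[0,0,d]
    return p,T
SG=1
if __name__=='__main__':
    for SG in (1,-1):
        f=lambda q:np.concatenate([fk(j,q)[0]-p for p,j,M in D])
        s=least_squares(f,[.3,0,.11,.4,0,.4,.25]); print(SG,s.x.round(4),np.abs(s.fun).max())
    SG=1
    for p,j,M in D:
        if M is not None: print((fk(j,s.x)[1].T@np.array(M)).round(2).tolist())
E
python3 kin.py
```

```text
1 [ 2.216e-01 -1.000e-04  1.107e-01  5.344e-01  5.990e-02  4.260e-01
  3.543e-01] 0.00037088511270882973
-1 [ 0.1206  0.4292  0.1249 -0.2176 -0.1797  0.1103 -0.2748] 0.17237393641110116
[[0.0, -1.0, -0.0], [1.0, 0.0, 0.0], [-0.0, -0.0, 1.0]]
[[-0.0, -1.0, 0.0], [1.0, -0.0, -0.0], [0.0, 0.0, 1.0]]
[[0.0, -1.0, 0.0], [1.0, 0.0, -0.0], [0.0, 0.0, 1.0]]
[[0.0, -1.0, -0.0], [1.0, 0.0, -0.0], [0.0, -0.0, 1.0]]
[[0.0, -1.0, -0.0], [1.0, 0.0, -0.0], [0.0, -0.0, 1.0]]
[[0.0, -1.0, -0.0], [1.0, 0.0, -0.0], [-0.0, -0.0, 1.0]]
[[0.0, -1.0, -0.0], [1.0, 0.0, 0.0], [-0.0, -0.0, 1.0]]
[[-0.0, -1.0, -0.0], [1.0, -0.0, -0.0], [0.0, -0.0, 1.0]]
[[0.0, -1.0, -0.0], [1.0, 0.0, 0.0], [-0.0, -0.0, 1.0]]
```

```bash
cat >> kin.py <<'E'
q=np.array([.2216,-.0001,.1107,.5344,.0599,.426,.3543])
CT=np.array([[0,-1,0],[1,0,0],[0,0,1.]])
def ik(p,M,j0):
    f=lambda j:np.concatenate([(fk(j,q)[0]-p)*5,R.from_matrix((fk(j,q)[1]@CT).T@M).as_rotvec()])
    s=least_squares(f,j0); return s.x,np.abs(s.fun).max()
E
python3 - <<'E'
from kin import *
from h import tilt
j=np.array([-.467,-.139,2.269,-.736,.333,2.505]); p=np.array([.4554,-.1927,.2239]); a=np.array([.707,-.707,0])
for az in (-45,-40,-50):
  j=np.array([-.467,-.139,2.269,-.736,.333,2.505])
  for sx,dz in [(0,0),(.03,0),(.06,0),(.09,0),(.106,0),(.106,-.01),(.106,-.02),(.106,-.03),(.106,-.04),(.106,-.05)]:
    j,e=ik(p+a*sx+[0,0,dz],tilt(az,45,-1),j); print(az,sx,dz,j.round(3),round(e,5))
E
```

```text
-45 0 0 [-0.464 -0.138  2.267 -0.74   0.337  2.513] 0.0
-45 0.03 0 [-0.498 -0.087  2.225 -0.714  0.311  2.466] 0.0
-45 0.06 0 [-0.525 -0.035  2.179 -0.682  0.292  2.418] 0.0
-45 0.09 0 [-0.549  0.015  2.13  -0.644  0.28   2.365] 0.0
-45 0.106 0 [-0.559  0.041  2.102 -0.622  0.275  2.336] 0.0
-45 0.106 -0.01 [-0.559  0.057  2.116 -0.689  0.252  2.406] 0.0
-45 0.106 -0.02 [-0.559  0.074  2.13  -0.771  0.229  2.49 ] 0.0
-45 0.106 -0.03 [-0.559  0.091  2.143 -0.872  0.209  2.593] 0.0
-45 0.106 -0.04 [-0.559  0.109  2.155 -0.994  0.19   2.717] 0.0
-45 0.106 -0.05 [-0.559  0.128  2.167 -1.141  0.175  2.867] 0.0
-40 0 0 [-0.55  -0.17   2.291 -0.415  0.262  2.079] 0.0
-40 0.03 0 [-0.576 -0.113  2.248 -0.369  0.241  2.016] 0.0
-40 0.06 0 [-0.597 -0.059  2.2   -0.321  0.228  1.956] 0.0
-40 0.09 0 [-0.614 -0.005  2.15  -0.273  0.221  1.897] 0.0
-40 0.106 0 [-0.622  0.022  2.122 -0.248  0.22   1.866] 0.0
-40 0.106 -0.01 [-0.622  0.038  2.136 -0.286  0.191  1.906] 0.0
-40 0.106 -0.02 [-0.622  0.055  2.15  -0.339  0.161  1.959] 0.0
-40 0.106 -0.03 [-0.622  0.073  2.163 -0.416  0.133  2.037] 0.0
-40 0.106 -0.04 [-0.622  0.092  2.176 -0.537  0.105  2.159] 0.0
-40 0.106 -0.05 [-0.622  0.111  2.188 -0.742  0.079  2.365] 0.0
-50 0 0 [-0.388 -0.103  2.239 -0.899  0.434  2.778] 0.0
-50 0.03 0 [-0.427 -0.055  2.197 -0.884  0.405  2.739] 0.0
-50 0.06 0 [-0.46  -0.008  2.152 -0.864  0.382  2.698] 0.0
-50 0.09 0 [-0.487  0.039  2.104 -0.838  0.366  2.654] 0.0
-50 0.106 0 [-0.5    0.064  2.077 -0.821  0.359  2.629] 0.0
-50 0.106 -0.01 [-0.5    0.08   2.091 -0.882  0.34   2.693] 0.0
-50 0.106 -0.02 [-0.5    0.096  2.104 -0.95   0.322  2.765] 0.0
-50 0.106 -0.03 [-0.5    0.113  2.117 -1.026  0.306  2.845] 0.0
-50 0.106 -0.04 [-0.5    0.131  2.129 -1.111  0.291  2.934] 0.0
-50 0.106 -0.05 [-0.5    0.149  2.141 -1.206  0.279  3.033] 0.0
```

```bash
python3 -c "
from h import *
goal([.4552,-.1958,.2232],tilt(-50,45,-1))"
```

```text
t 15.2 p [ 0.4557 -0.1929  0.2247] j [-0.467 -0.14   2.268 -0.736  0.333  2.505] F [ 1.    0.14 -4.58] T [ 0.557  0.61  -0.003] w 0.577
[[ 5.006e-01 -7.048e-01  5.026e-01]
 [-4.971e-01 -7.094e-01 -4.996e-01]
 [ 7.087e-01  2.000e-04 -7.055e-01]]
shift tool [0.0002 0.0024 0.0022]
turn tool [-0.0639 -0.0022  0.0641]
```

```bash
python3 -m pendant '[[[0,0.001,0.001],[-0.016,-0.001,0.016],1],[[0,0.001,0.001],[-0.016,-0.001,0.016],1],[[0,0,0],[-0.016,0,0.016],1],[[0,0,0],[-0.016,0,0.016],1],[[0,0,0],[0,0,0],1],[[0,0,0],[0,0,0],1]]'
python3 - <<'E'
from w import *
goal([.4552,-.1958,.2232],tilt(-50,45,-1))
for n in ('top','side'): grab(n,n+'10.png')
a=cv2.imread('pics/top10.png');b=cv2.imread('pics/side10.png');cv2.imwrite('pics/v10.png',cv2.resize(np.hstack([a[150:250,320:420],b[170:270,230:330]]),None,fx=4,fy=4,interpolation=cv2.INTER_CUBIC))
weight(10,(345,395,190,235),(235,300,180,260))
E
```

```text
clock: 15.8
ee_pos: [0.4553, -0.1949, 0.223]
tcp_rot: [2.391, -1.113, 0.99]
contact_force: [0.0, -0.8, -5.4]
width: 0.577
t 15.8 p [ 0.4553 -0.1949  0.223 ] j [-0.397 -0.102  2.24  -0.897  0.426  2.77 ] F [ 0.05 -0.78 -5.43] T [ 0.663  0.507 -0.056] w 0.577
[[ 4.552e-01 -7.653e-01  4.550e-01]
 [-5.412e-01 -6.437e-01 -5.411e-01]
 [ 7.070e-01  1.000e-04 -7.072e-01]]
shift tool [0.0006 0.0006 0.0003]
turn tool [-0.0007  0.0001  0.0009]
top topz 0.2665 rect c [ 0.4493 -0.1857] size [0.0449 0.0452] ang 41.7 mean3 [ 0.4493 -0.1853  0.2683] N 404
side topz 0.266 rect c [ 0.4466 -0.1758] size [0.1129 0.0682] ang 41.9 mean3 [ 0.4463 -0.1885  0.267 ] N 424
```

View pics/v10.png

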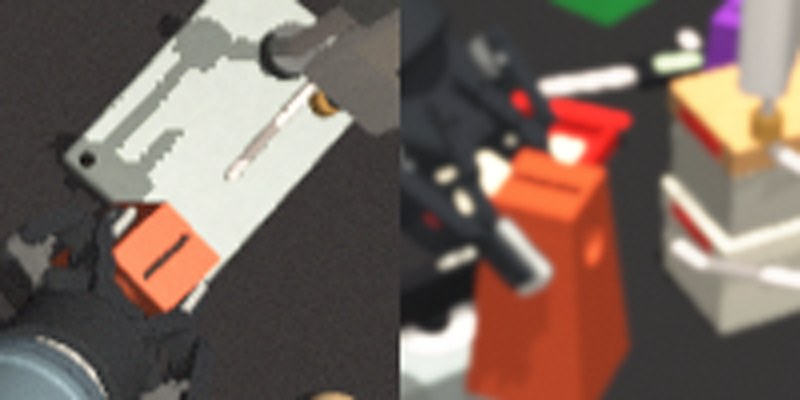

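```bash
python3 - <<'E'
from h import *
print(proj('side',np.array([.465,-.205,.238])))
E
python3 -m pendant '[[[0.0035,0,0.0035],[0,0,0],1],[[0.007,0,0.007],[0,0,0],1],[[0.007,-0.001,0.007],[0,0,0],1],[[0.007,-0.001,0.007],[0,0,0],1],[[0.0035,0,0.0035],[0,0,0],1],[[0,0,0],[0,0,0],1],[[0,0,0],[0,0,0],1]]'
python3 - <<'E'
from w import *
st()
for n in ('top','side'): grab(n,n+'11.png')
a=cv2.imread('pics/top11.png');b=cv2.imread('pics/side11.png');cv2.imwrite('pics/v11.png',cv2.resize(np.hstack([a[150:250,320:420],b[170:270,250:350]]),None,fx=4,fy=4,interpolation=cv2.INTER_CUBIC))
weight(11,(345,395,180,235),(235,320,180,260))
E
```

```text
[278.26444198 229.93197733]
clock: 16.6
ee_pos: [0.4815, -0.2243, 0.2221]
tcp_rot: [2.39, -1.115, 0.987]
contact_force: [0.3, 0.1, -3.6]
width: 0.576
t 16.6 p [ 0.4815 -0.2243  0.2221] j [-0.451 -0.039  2.187 -0.874  0.388  2.714] F [ 0.27  0.12 -3.63] T [0.681 0.596 0.025] w 0.576
[[ 0.4555 -0.7665  0.4528]
 [-0.5424 -0.6422 -0.5417]
 [ 0.706   0.0011 -0.7083]]
top topz 0.2655 rect c [ 0.4763 -0.215 ] size [0.0451 0.0453] ang 38.8 mean3 [ 0.4757 -0.215   0.2675] N 397
side topz 0.2656 rect c [ 0.473  -0.2105] size [0.116 0.064] ang 35.4 mean3 [ 0.4706 -0.2163  0.2654] N 456
```

View pics/v11.png

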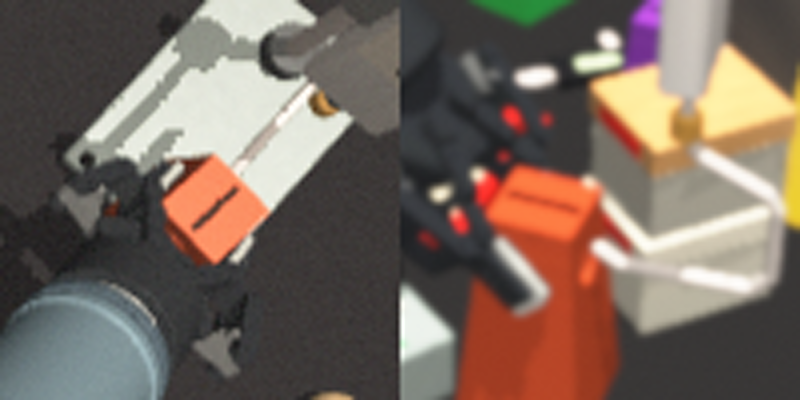

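```bash
python3 -m pendant '[[[0.004,0,0.002],[0,0,0],1],[[0.004,-0.001,0.0035],[0,0,0],1],[[0.0035,0,0.0035],[0,0,0],1],[[0.0035,-0.001,0.0035],[0,0,0],1],[[0,0,0],[0,0,0],1]]'
python3 - <<'E'
from w import *
st()
for n in ('top','side'): grab(n,n+'12.png')
a=cv2.imread('pics/top12.png');b=cv2.imread('pics/side12.png');cv2.imwrite('pics/v12.png',cv2.resize(np.hstack([a[150:250,320:420],b[170:270,250:350]]),None,fx=4,fy=4,interpolation=cv2.INTER_CUBIC))
weight(12,(345,395,180,235),(235,320,180,260))
E
```

```text
clock: 17.2
ee_pos: [0.4965, -0.2384, 0.2245]
tcp_rot: [2.39, -1.115, 0.989]
contact_force: [-0.1, -0.8, -4.8]
width: 0.577
t 17.2 p [ 0.4965 -0.2384  0.2245] j [-0.47  -0.01   2.152 -0.851  0.378  2.678] F [-0.08 -0.82 -4.75] T [ 0.619  0.567 -0.01 ] w 0.577
[[ 4.547e-01 -7.664e-01  4.538e-01]
 [-5.419e-01 -6.424e-01 -5.419e-01]
 [ 7.068e-01  5.000e-04 -7.074e-01]]
top topz 0.2678 rect c [ 0.4907 -0.2287] size [0.0451 0.0456] ang 41.1 mean3 [ 0.4907 -0.2296  0.2677] N 402
side topz 0.2675 rect c [ 0.4793 -0.221 ] size [0.1209 0.0817] ang 33.2 mean3 [ 0.4843 -0.2336  0.269 ] N 439
```

View pics/v12.png

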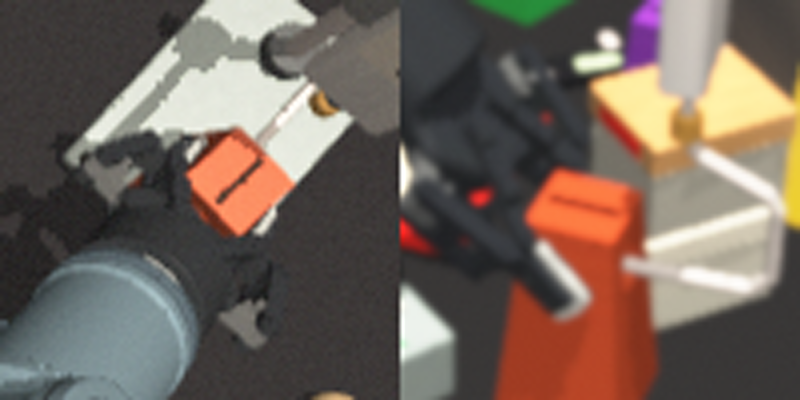

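The tip is inside the hole with no contact force; threading on.

```bash
python3 -m pendant '[[[0.0035,0,0.0035],[0,0,0],1],[[0.0055,-0.001,0.0055],[0,0,0],1],[[0.0055,-0.001,0.0055],[0,0,0],1],[[0.0055,-0.001,0.0055],[0,0,0],1],[[0.0055,-0.001,0.0055],[0,0,0],1],[[0.0035,0,0.0035],[0,0,0],1],[[0,0,0],[0,0,0],1]]'
python3 - <<'E'
from w import *
st()
for n in ('top','side'): grab(n,n+'13.png')
a=cv2.imread('pics/top13.png');b=cv2.imread('pics/side13.png');cv2.imwrite('pics/v13.png',cv2.resize(np.hstack([a[130:230,330:430],b[170:270,260:360]]),None,fx=4,fy=4,interpolation=cv2.INTER_CUBIC))
weight(13,(355,410,160,235),(255,340,180,260))
E
```

```text
clock: 18.0
ee_pos: [0.5257, -0.2673, 0.2242]
tcp_rot: [2.39, -1.115, 0.988]
contact_force: [-0.1, -0.0, -5.2]
width: 0.58
t 18.0 p [ 0.5257 -0.2673  0.2242] j [-0.505  0.056  2.085 -0.814  0.358  2.618] F [-0.08 -0.05 -5.17] T [ 0.686  0.565 -0.045] w 0.58
[[ 0.455  -0.7664  0.4534]
 [-0.542  -0.6423 -0.5419]
 [ 0.7066  0.0008 -0.7076]]
top topz 0.2676 rect c [ 0.5199 -0.2575] size [0.0452 0.0461] ang 40.8 mean3 [ 0.5193 -0.2569  0.2695] N 383
side topz 0.2672 rect c [ 0.5258 -0.2504] size [0.0893 0.0493] ang 46.8 mean3 [ 0.5154 -0.262   0.2679] N 443
```

View pics/v13.png

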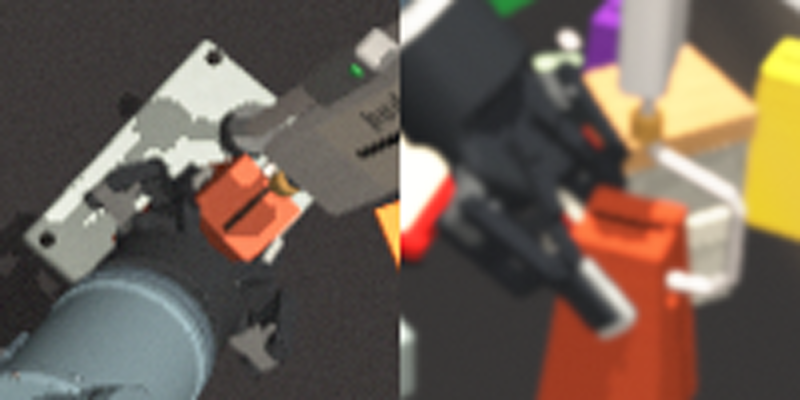

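```bash
python3 -m pendant '[[[0.0035,-0.0004,0.0035],[0,0,0],1],[[-0.002,0,0.002],[0,0,0],1],[[-0.002,0,0.002],[0,0,0],1],[[-0.002,0,0.002],[0,0,0],1],[[-0.001,0,0.001],[0,0,0],1],[[0,0,0],[0,0,0],1],[[0,0,0],[0,0,0],1]]'
python3 -m pendant '[[[-0.001,0,0.001],[0,0,0],1],[[-0.001,0,0.001],[0,0,0],1],[[-0.001,0,0.001],[0,0,0],1],[[-0.001,0,0.001],[0,0,0],1],[[0,0,0],[0,0,0],1],[[0,0,0],[0,0,0],1]]'
python3 -c "
from h import *
st()"
```

```text
clock: 18.8
ee_pos: [0.5287, -0.2701, 0.2143]
tcp_rot: [2.39, -1.114, 0.988]
contact_force: [-0.1, -0.0, -5.0]
width: 0.576
clock: 19.4
ee_pos: [0.5288, -0.2702, 0.2087]
tcp_rot: [2.39, -1.114, 0.989]
contact_force: [0.4, 0.2, -4.7]
width: 0.576
t 19.4 p [ 0.5288 -0.2702  0.2087] j [-0.509  0.087  2.098 -0.906  0.326  2.713] F [ 0.45  0.25 -4.72] T [0.654 0.457 0.051] w 0.576
[[ 4.552e-01 -7.661e-01  4.537e-01]
 [-5.418e-01 -6.427e-01 -5.417e-01]
 [ 7.066e-01  7.000e-04 -7.076e-01]]
```

```bash
python3 -m pendant '[[[-0.0014,0,0.0014],[0,0,0],1],[[-0.0014,0,0.0014],[0,0,0],1],[[-0.0014,0,0.0014],[0,0,0],1],[[-0.0014,0,0.0014],[0,0,0],1],[[-0.0014,0,0.0014],[0,0,0],1],[[0,0,0],[0,0,0],1],[[0,0,0],[0,0,0],1]]'
python3 - <<'E'
from w import *
st()
for n in ('top','side'): grab(n,n+'14.png')
a=cv2.imread('pics/top14.png');b=cv2.imread('pics/side14.png');cv2.imwrite('pics/v14.png',cv2.resize(np.hstack([a[110:210,360:460],b[170:270,260:360]]),None,fx=4,fy=4,interpolation=cv2.INTER_CUBIC))
E
```

```text
clock: 20.1
ee_pos: [0.5289, -0.2702, 0.1989]
tcp_rot: [2.39, -1.114, 0.989]
contact_force: [0.5, -0.7, -2.1]
width: 0.58
t 20.1 p [ 0.5289 -0.2702  0.1989] j [-0.509  0.103  2.111 -0.978  0.309  2.789] F [ 0.55 -0.68 -2.09] T [0.375 0.367 0.065] w 0.58
[[ 4.551e-01 -7.661e-01  4.539e-01]
 [-5.417e-01 -6.427e-01 -5.417e-01]
 [ 7.067e-01  6.000e-04 -7.075e-01]]
```

View pics/v14.png

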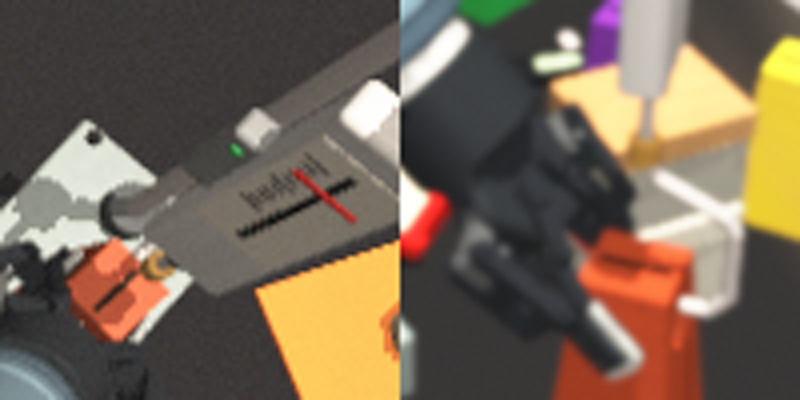

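```bash
python3 -m pendant '[[[-0.0014,0,0.0014],[0,0,0],1],[[-0.0014,0,0.0014],[0,0,0],1],[[-0.0014,0,0.0014],[0,0,0],1],[[-0.0014,0,0.0014],[0,0,0],1],[[-0.0014,0,0.0014],[0,0,0],1],[[0,0,0],[0,0,0],1],[[0,0,0],[0,0,0],1]]'
for i in 1 2 3 4; do python3 -m pendant '[[[0,0,0],[0,0,0],1]]'; done
python3 -c "
from h import *
st()"
```

```text
clock: 20.9
ee_pos: [0.5289, -0.2702, 0.189]
tcp_rot: [2.39, -1.114, 0.989]
contact_force: [0.3, 0.5, 0.2]
width: 0.581
clock: 21.0
ee_pos: [0.5289, -0.2702, 0.1891]
tcp_rot: [2.39, -1.114, 0.989]
contact_force: [0.5, -0.3, -1.1]
width: 0.585
clock: 21.1
ee_pos: [0.5289, -0.2702, 0.1891]
tcp_rot: [2.39, -1.114, 0.989]
contact_force: [1.0, -0.0, -0.4]
width: 0.578
clock: 21.2
ee_pos: [0.5289, -0.2702, 0.1891]
tcp_rot: [2.39, -1.114, 0.989]
contact_force: [1.5, -0.5, -0.8]
width: 0.58
clock: 21.3
ee_pos: [0.5288, -0.2702, 0.1891]
tcp_rot: [2.39, -1.114, 0.989]
contact_force: [1.4, 0.1, -0.9]
width: 0.571
t 21.3 p [ 0.5288 -0.2702  0.1891] j [-0.509  0.12   2.124 -1.059  0.293  2.874] F [ 1.35  0.09 -0.94] T [0.279 0.163 0.122] w 0.571
[[ 4.551e-01 -7.661e-01  4.539e-01]
 [-5.417e-01 -6.427e-01 -5.417e-01]
 [ 7.067e-01  6.000e-04 -7.075e-01]]
```

```bash
python3 -m pendant '[[[-0.0014,0,0.0014],[0,0,0],1],[[-0.0014,0,0.0014],[0,0,0],1],[[0,0,0],[0,0,0],1],[[0,0,0],[0,0,0],1]]'
for i in 1 2 3 4 5; do python3 -m pendant '[[[0,0,0],[0,0,0],1]]' | grep force; done
python3 - <<'E'
from w import *
st()
for n in ('top','side'): grab(n,n+'15.png')
a=cv2.imread('pics/top15.png');b=cv2.imread('pics/side15.png');cv2.imwrite('pics/v15.png',cv2.resize(np.hstack([a[110:210,360:460],b[170:270,260:360]]),None,fx=4,fy=4,interpolation=cv2.INTER_CUBIC))
E
```

```text
clock: 21.7
ee_pos: [0.5288, -0.2702, 0.1849]
tcp_rot: [2.39, -1.114, 0.989]
contact_force: [1.7, -1.0, -0.1]
width: 0.582
contact_force: [2.0, -0.4, 0.8]
contact_force: [1.1, -0.9, -0.5]
contact_force: [2.3, -0.5, 0.3]
contact_force: [1.1, -0.2, 0.4]
contact_force: [2.4, -0.3, -0.3]
t 22.2 p [ 0.5288 -0.2702  0.185 ] j [-0.509  0.127  2.129 -1.094  0.288  2.911] F [ 2.45 -0.27 -0.28] T [ 0.172 -0.059  0.095] w 0.581
[[ 4.551e-01 -7.661e-01  4.538e-01]
 [-5.418e-01 -6.427e-01 -5.416e-01]
 [ 7.067e-01  6.000e-04 -7.076e-01]]
```

View pics/v15.png

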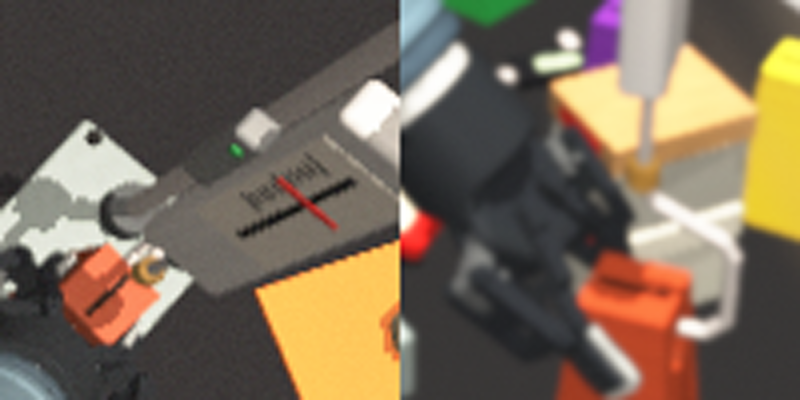

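```bash
python3 -m pendant '[[[0,0,0],[0,0,0],0.4],[[0,0,0],[0,0,0],0.38],[[0,0,0],[0,0,0],0.35],[[0,0,0],[0,0,0],0.3],[[0,0,0],[0,0,0],0.2],[[0,0,0],[0,0,0],0.1],[[0,0,0],[0,0,0],0],[[0,0,0],[0,0,0],0]]'
python3 - <<'E'
from w import *
st()
for n in ('top','side'): grab(n,n+'16.png')
a=cv2.imread('pics/top16.png');b=cv2.imread('pics/side16.png');cv2.imwrite('pics/v16.png',cv2.resize(np.hstack([a[110:210,360:460],b[170:270,260:360]]),None,fx=4,fy=4,interpolation=cv2.INTER_CUBIC))
E
```

```text
clock: 23.1
ee_pos: [0.5287, -0.2702, 0.1849]
tcp_rot: [2.39, -1.114, 0.988]
contact_force: [0.1, 0.5, 0.6]
width: 0.999
t 23.1 p [ 0.5287 -0.2702  0.1849] j [-0.509  0.128  2.129 -1.094  0.288  2.911] F [0.07 0.47 0.63] T [ 0.292  0.185 -0.026] w 0.999
[[ 0.4552 -0.7662  0.4536]
 [-0.5418 -0.6427 -0.5417]
 [ 0.7065  0.0008 -0.7077]]
```

View pics/v16.png

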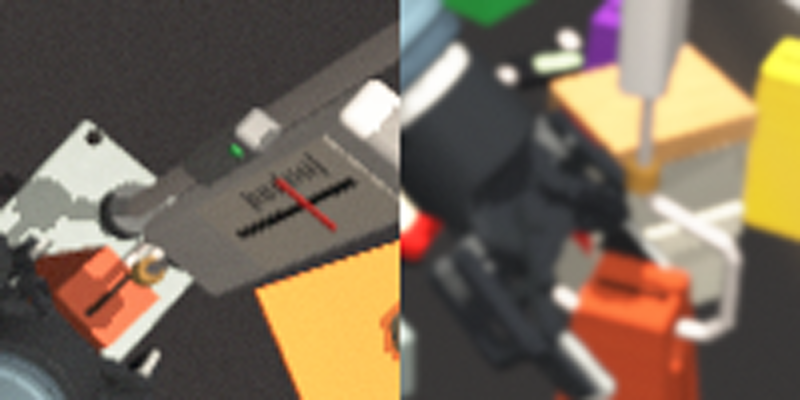

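```bash
python3 -m pendant '[[[0,0,-0.01],[0,0,0],0],[[0,0,-0.02],[0,0,0],0],[[0,0,-0.025],[0,0,0],0],[[0,0,-0.03],[0,0,0],0],[[0,0,-0.03],[0,0,0],0],[[0,0,-0.03],[0,0,0],0],[[0,0,-0.03],[0,0,0],0]]'
python3 - <<'E'
from w import *
st()
for n in ('top','side'): grab(n,n+'17.png')
a=cv2.imread('pics/top17.png');b=cv2.imread('pics/side17.png');cv2.imwrite('pics/v17.png',cv2.resize(np.hstack([a[110:240,310:460],b[150:280,240:370]]),None,fx=2.8,fy=2.8,interpolation=cv2.INTER_CUBIC))
E
```

```text
clock: 23.9
ee_pos: [0.4484, -0.1747, 0.3095]
tcp_rot: [2.39, -1.115, 0.988]
contact_force: [0.3, -0.2, 0.5]
width: 0.999
t 23.9 p [ 0.4484 -0.1747  0.3095] j [-0.335 -0.234  2.099 -0.626  0.667  2.487] F [ 0.28 -0.16  0.53] T [ 0.307  0.185 -0.038] w 0.999
[[ 4.550e-01 -7.663e-01  4.536e-01]
 [-5.423e-01 -6.425e-01 -5.414e-01]
 [ 7.063e-01  4.000e-04 -7.079e-01]]
```

View pics/v17.png

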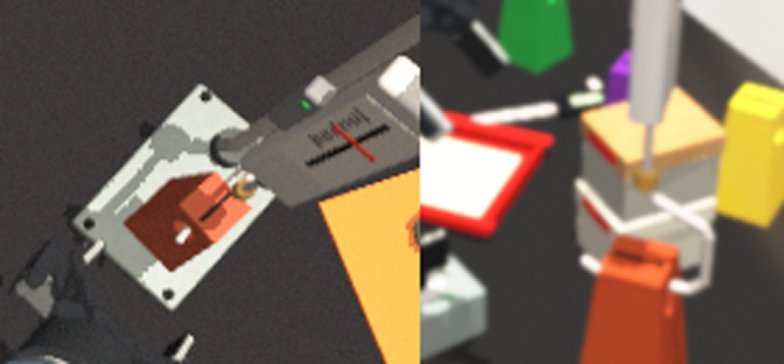

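```bash
python3 -m pendant '[[[-0.016,-0.019,-0.016],[0,0,0],0],[[-0.016,-0.019,-0.016],[0,0,0],0],[[-0.016,-0.019,-0.016],[0,0,0],0],[[-0.016,-0.019,-0.016],[0,0,0],0],[[-0.016,-0.019,-0.016],[0,0,0],0],[[0,0,0],[0,-0.1,0],0],[[0,0,0],[0,-0.12,0],0],[[0,0,0],[0,-0.12,0],0]]'
python3 -m pendant '[[[0,0,0],[0,-0.12,0],0],[[0,0,0],[0,-0.12,0],0],[[0,0,0],[0,-0.12,0],0],[[0,0,0],[0,-0.085,0],0],[[0,0,0],[0,0,-0.12],0],[[0,0,0],[0,0,-0.14],0],[[0,0,0],[0,0,-0.14],0],[[0,0,0],[0,0,-0.14],0]]'
python3 -c "
from h import *
goal([.4498,-.0265,.2],tilt(6.5,90,-1))"
```

```text
clock: 24.8
ee_pos: [0.45, -0.026, 0.3082]
tcp_rot: [2.63, -1.219, 0.588]
contact_force: [-0.9, -1.0, -0.0]
width: 1.001
clock: 25.6
ee_pos: [0.4497, -0.0286, 0.3074]
tcp_rot: [3.098, -0.514, -0.004]
contact_force: [1.2, 0.2, 0.3]
width: 0.999
t 25.6 p [ 0.4497 -0.0286  0.3074] j [-3.110e-01  3.400e-02  1.617e+00 -1.000e-03  1.493e+00  1.589e+00] F [1.16 0.22 0.27] T [-0.009  0.008  0.015] w 0.999
[[ 9.464e-01 -3.229e-01 -2.700e-03]
 [-3.229e-01 -9.464e-01 -4.000e-04]
 [-2.400e-03  1.200e-03 -1.000e+00]]
shift tool [-0.0003 -0.0022  0.1074]
turn tool [ 0.0007  0.0026 -0.4423]
```

```bash
python3 -m pendant '[[[0,-0.001,0.03],[0,0,-0.147],0],[[0,-0.001,0.03],[0,0.002,-0.147],0],[[0,0,0.03],[0,0,-0.147],0],[[0,0,0.03],[0,0,0],0],[[0,0,0.03],[0,0,0],0],[[0,0,0.03],[0,0,0],0],[[0,0,0.015],[0,0,0],0],[[0,0,0],[0,0,0],0]]'
python3 -c "
from h import *
goal([.4498,-.0265,.068],tilt(6.5,90,-1))
for n in ('top','side'): grab(n,n+'18.png')
a=cv2.imread('pics/top18.png');b=cv2.imread('pics/side18.png');cv2.imwrite('pics/v18.png',cv2.resize(np.hstack([a[110:240,240:440],b[190:320,180:380]]),None,fx=2,fy=2,interpolation=cv2.INTER_CUBIC))
"
```

```text
clock: 26.4
ee_pos: [0.448, -0.0258, 0.1106]
tcp_rot: [-3.136, -0.168, 0.008]
contact_force: [-0.5, 0.2, -1.0]
width: 0.997
t 26.4 p [ 0.448  -0.0258  0.1106] j [-3.070e-01  2.070e-01  1.931e+00 -1.000e-03  1.008e+00  1.158e+00] F [-0.47  0.17 -1.02] T [ 0.004  0.047 -0.029] w 0.997
[[ 0.9943  0.1069 -0.0051]
 [ 0.1069 -0.9943  0.001 ]
 [-0.005  -0.0016 -1.    ]]
shift tool [0.002  0.001  0.0426]
turn tool [-0.0016  0.005  -0.0064]
```

View pics/v18.png

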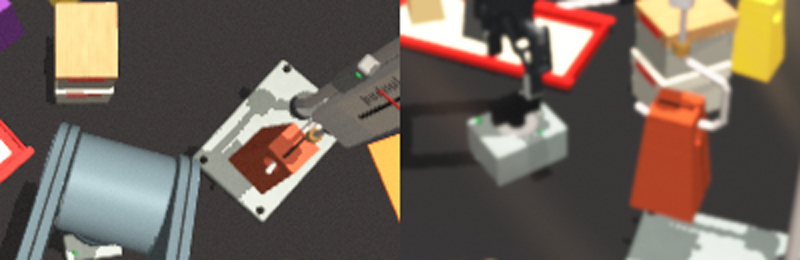

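```bash
python3 -m pendant '[[[0.001,0.001,0.015],[0,0.004,-0.005],0],[[0.001,0,0.015],[0,0,0],0],[[0,0,0.012],[0,0,0],0],[[0,0,0],[0,0,0],0]]'
cat > sw.py <<'E'
from h import *
def red(k):
    p=np.load(f'pics/side{k}.png.npz')['p']; h=cv2.cvtColor(p,cv2.COLOR_RGB2HSV).astype(int)
    m=((h[...,0]<14)|(h[...,0]>172))&(h[...,1]>100); m[:, :293]=0; m[:, 340:]=0; m[:225]=0; m[305:]=0
    n,l,s,c=cv2.connectedComponentsWithStats(m.astype(np.uint8)); i=1+s[1:,4].argmax(); print('side red blob',k,s[i],c[i].round(2))
    p=np.load(f'pics/top{k}.png.npz')['p']; h=cv2.cvtColor(p,cv2.COLOR_RGB2HSV).astype(int)
    m=((h[...,0]<14)|(h[...,0]>172))&(h[...,1]>100); m[:, :350]=0; m[:, 408:]=0; m[:165]=0; m[215:]=0
    n,l,s,c=cv2.connectedComponentsWithStats(m.astype(np.uint8)); i=1+s[1:,4].argmax(); print('top red blob',k,s[i],c[i].round(2))
E
python3 -c "
from sw import *
goal([.4498,-.0265,.068],tilt(6.5,90,-1))
for n in ('top','side'): grab(n,n+'19.png')
for k in (17,18,19): red(k)
b=cv2.imread('pics/side19.png');cv2.imwrite('pics/v19.png',cv2.resize(b[190:320,180:340],None,fx=4,fy=4,interpolation=cv2.INTER_CUBIC))
"
```

```text
clock: 26.9
ee_pos: [0.4522, -0.0267, 0.0716]
tcp_rot: [3.136, 0.177, 0.007]
contact_force: [-0.5, 0.5, 0.1]
width: 0.999
t 26.9 p [ 0.4522 -0.0267  0.0716] j [-0.307  0.267  1.973  0.002  0.897  1.15 ] F [-0.52  0.5   0.07] T [-0.035  0.016 -0.023] w 0.999
[[ 9.936e-01  1.126e-01  4.500e-03]
 [ 1.126e-01 -9.936e-01  0.000e+00]
 [ 4.400e-03  5.000e-04 -1.000e+00]]
shift tool [-0.0024 -0.0005  0.0036]
turn tool [ 0.0005 -0.0044 -0.0006]
side red blob 17 [ 294  234   42   67 2109] [315.99 268.2 ]
top red blob 17 [355 172  45  35 874] [376.41 187.28]
side red blob 18 [ 294  234   42   67 2109] [315.98 268.23]
top red blob 18 [355 172  45  35 870] [376.31 187.31]
side red blob 19 [ 294  234   42   67 2111] [315.98 268.21]
top red blob 19 [355 172  45  35 867] [376.34 187.28]
```

View pics/v19.png

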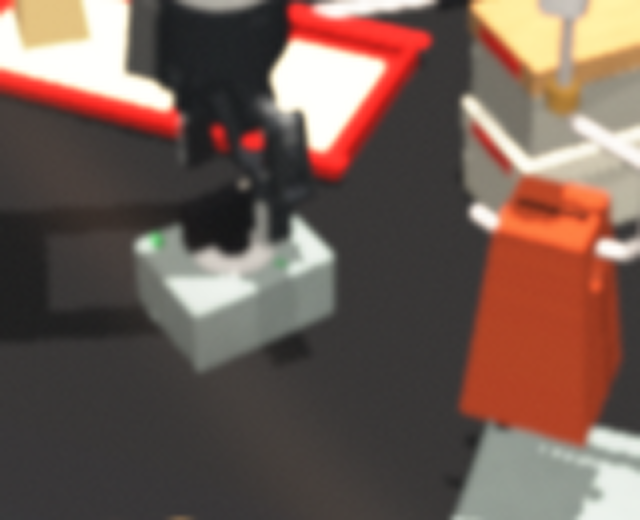

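The weight is at rest: its blob centroids stay constant within 0.1 px across three frames. Now gripping the switch.

```bash
python3 -m pendant '[[[-0.002,0,0.003],[0,-0.004,0],0.3],[[0,0,0],[0,0,0],0.6],[[0,0,0],[0,0,0],0.75],[[0,0,0],[0,0,0],0.85],[[0,0,0],[0,0,0],1],[[0,0,0],[0,0,0],1],[[0,0,0],[0,0,0],1],[[0,0,0],[0,0,0],1]]'
python3 -c "
from h import *
st()"
```

```text
clock: 27.8
ee_pos: [0.4504, -0.0266, 0.0691]
tcp_rot: [3.136, 0.178, 0.002]
contact_force: [-0.9, 1.3, 5.5]
width: 0.15
t 27.8 p [ 0.4504 -0.0266  0.0691] j [-0.307  0.27   1.977  0.     0.893  1.15 ] F [-0.86  1.31  5.47] T [0.278 0.148 0.005] w 0.15
[[ 9.936e-01  1.130e-01  1.500e-03]
 [ 1.130e-01 -9.936e-01 -3.000e-04]
 [ 1.400e-03  5.000e-04 -1.000e+00]]
```

```bash
python3 -m pendant '[[[0,0,0],[0,0,0.07],1],[[0,0,0],[0,0,0.12],1],[[0,0,0],[0,0,0.12],1],[[0,0,0],[0,0,0.12],1],[[0,0,0],[0,0,0.12],1],[[0,0,0],[0,0,0.12],1],[[0,0,0],[0,0,0.12],1],[[0,0,0],[0,0,0.12],1]]'
python3 -m pendant '[[[0,0,0],[0,0,0.08],1],[[0,0,0],[0,0,0.04],1],[[0,0,0],[0,0,0],1]]'
python3 -c "
from h import *
s,M=st(); print(np.degrees(np.arctan2(M[1,0],M[0,0])))
for n in ('top','side'): grab(n,n+'20.png')
b=cv2.imread('pics/side20.png');cv2.imwrite('pics/v20.png',cv2.resize(b[190:320,180:340],None,fx=4,fy=4,interpolation=cv2.INTER_CUBIC))
"
```

```text
clock: 28.6
ee_pos: [0.4501, -0.0275, 0.0691]
tcp_rot: [2.892, -1.224, 0.002]
contact_force: [-3.8, -2.8, 5.9]
width: 0.155
clock: 28.9
ee_pos: [0.45, -0.0276, 0.0691]
tcp_rot: [2.816, -1.39, 0.002]
contact_force: [-3.6, -2.2, 6.5]
width: 0.149
t 28.9 p [ 0.45   -0.0276  0.0691] j [-3.080e-01  2.690e-01  1.978e+00 -2.000e-03  8.930e-01  2.181e+00] F [-3.58 -2.23  6.51] T [-0.465  0.544  0.226] w 0.149
[[ 6.081e-01 -7.938e-01  6.000e-04]
 [-7.938e-01 -6.081e-01 -1.900e-03]
 [ 1.900e-03  7.000e-04 -1.000e+00]]
-52.545413156324976
```

View pics/v20.png

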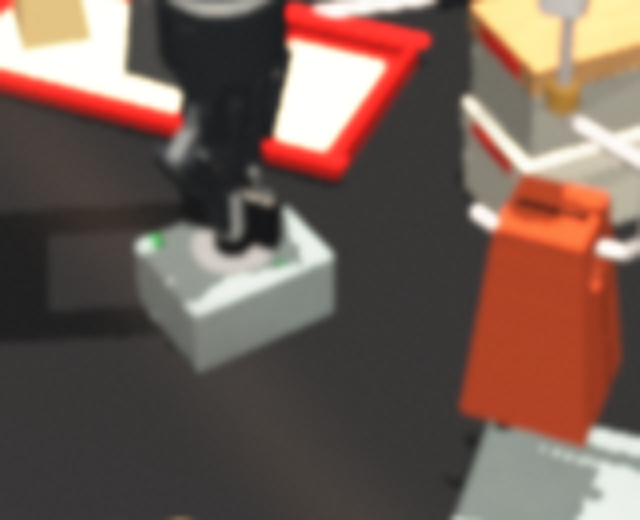

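```bash
python3 -m pendant '[[[0,0,0],[0,0,0.03],1],[[0,0,0],[0,0,0.03],1],[[0,0,0],[0,0,0],1],[[0,0,0],[0,0,0],1]]'
python3 -c "
from h import *
s,M=st(); print(np.degrees(np.arctan2(M[1,0],M[0,0])))"
```

```text
clock: 29.4
ee_pos: [0.45, -0.0276, 0.0691]
tcp_rot: [2.775, -1.467, 0.003]
contact_force: [-3.4, -3.2, 6.0]
width: 0.15
t 29.4 p [ 0.45   -0.0276  0.0691] j [-0.308  0.269  1.977 -0.003  0.893  2.238] F [-3.37 -3.18  5.98] T [-0.366  0.539  1.481] w 0.15
[[ 5.631e-01 -8.264e-01  4.000e-04]
 [-8.264e-01 -5.631e-01 -2.700e-03]
 [ 2.500e-03  1.200e-03 -1.000e+00]]
-55.72624787944441
```

```bash
python3 -m pendant '[[[0,0,0],[0,0,0],0.7],[[0,0,0],[0,0,0],0.4],[[0,0,0],[0,0,0],0],[[0,0,0],[0,0,0],0],[[0,0,0],[0,0,0],0],[[0,0,0],[0,0,0],0],[[0,0,0],[0,0,0],0],[[0,0,0],[0,0,0],0]]'
python3 -m pendant '[[[0,0,-0.01],[0,0,0],0],[[0,0,-0.02],[0,0,0],0],[[0,0,-0.03],[0,0,0],0],[[0,0,-0.04],[0,0,0],0],[[0,0,-0.04],[0,0,0],0],[[0,0,-0.04],[0,0,0],0],[[0,0,0],[0,0,0],0]]'
python3 -c "
from sw import *
st()
for n in ('top','side'): grab(n,n+'21.png')
for k in (19,21): red(k)
b=cv2.imread('pics/side21.png');cv2.imwrite('pics/v21.png',cv2.resize(b[150:320,150:350],None,fx=3.5,fy=3.5,interpolation=cv2.INTER_CUBIC))
"
```

```text
clock: 30.2
ee_pos: [0.4502, -0.0267, 0.0687]
tcp_rot: [-2.774, 1.474, -0.002]
contact_force: [0.1, -0.1, 1.0]
width: 1.002
clock: 30.9
ee_pos: [0.4531, -0.0275, 0.2552]
tcp_rot: [-2.772, 1.473, -0.02]
contact_force: [-0.0, 1.2, -1.2]
width: 0.998
t 30.9 p [ 0.4531 -0.0275  0.2552] j [-0.307  0.058  1.718  0.     1.352  2.24 ] F [-0.04  1.2  -1.19] T [-0.016 -0.035  0.042] w 0.998
[[ 0.5598 -0.8286  0.0124]
 [-0.8286 -0.5598 -0.0039]
 [ 0.0102 -0.0081 -0.9999]]
side red blob 19 [ 294  234   42   67 2111] [315.98 268.21]
top red blob 19 [355 172  45  35 867] [376.34 187.28]
side red blob 21 [ 294  234   42   67 2108] [316.   268.23]
top red blob 21 [364 172  36  35 753] [378.6  186.99]
```

View pics/v21.png

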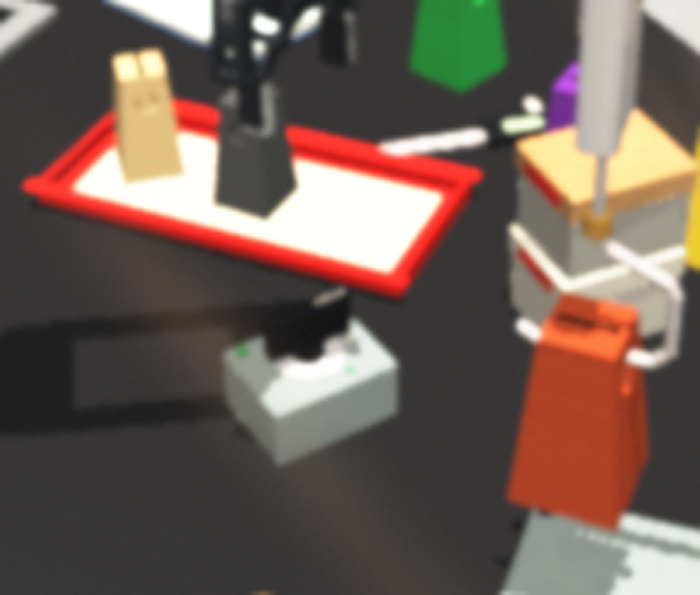

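```bash
python3 -c "
import cv2,numpy as np
a=cv2.imread('pics/top0.png');b=cv2.imread('pics/top21.png')
cv2.imwrite('pics/v22.png',np.vstack([a[60:330,130:430],b[60:330,130:430]]))
a=cv2.imread('pics/side0.png').astype(int);b=cv2.imread('pics/side21.png').astype(int)
d=np.abs(a-b).max(2)
for nm,(u0,u1,v0,v1) in dict(buff=(178,204,160,205),bone=(190,275,315,384),calip=(268,308,175,197),grey=(208,240,187,213)).items(): print(nm,(d[v0:v1,u0:u1]>40).mean().round(3))
"
```

```text
buff 0.0
bone 0.0
calip 0.025
grey 0.01
```

View pics/v22.png

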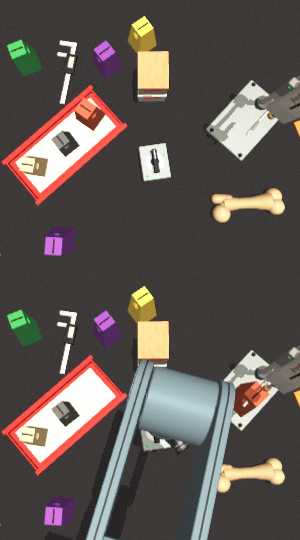

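The bystanders have not moved, the weight hangs still and the switch is back at rest. Handing in.

```bash
python3 -c "
from workcell import robot
print(robot.job_done())"
```

```text
the job is handed in; nothing more can be done
None
```

I hung the red loom weight on the scale's hook, recorded the reading with the switch, and handed the job in at about 31 s of the 72 s. No verdict is reported.

- **Hanging:** I lifted the weight from the tray and threaded it on level. I lowered it until the vertical force on the gripper was about zero (it was about 4.8 N before), then let go. The scale's pointer stayed where it was on release. About 2 N of sideways force remained before I opened the fingers, but I saw no swing afterwards.
- **Steady before recording:** the weight's position in both camera views was constant to about 0.1 px over three frames.
- **Switch:** I turned it clockwise until it stopped against a clear torque rise (about 1.5 N m, with the tool turned about 62 degrees). I then released it, and the side picture shows the bar back at rest.
- **Last checks:** the side view shows the red weight hanging unmoved after the switch was used. The buff weight and the bone match the first picture exactly. The caliper and grey regions differ by 1–2.5 % of pixels; I saw no movement in the pictures and took it as the gripper or its shadow in view.
- **Disagreement:** the weight's outline in the last top view looked smaller (753 px against 867 px). I put this down to the arm partly hiding it, as the side view was unchanged.

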